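Throw out the empty canister in the counter-top pedal bin

ROBOT

A 6-joint arm with a two-finger parallel gripper is mounted at the origin on a cart in front of the work surface, level with it; the furniture and walls round the work are solid. World frame = base frame: x ahead of the robot, y to its left, z up, the work surface at z = 0. Lengths are in m, angles in rad, forces in N, time in s.
With the tool pointing down it reaches from about 0.35 to 0.775 m from the base axis. Payload 7.3 kg.
Tool frame: the origin (TCP) lies at the very end of the fingers, on their centre line; the grasp point (between the pads) lies 19 mm behind it (robot.tcp_to_grasp is the z of the grasp point in the tool frame, in m); z points along the fingers, y is the line along which they close (so a half turn about z gives the same grasp; the last joint's range is limited). The gripper opens to 92 mm and grips with 3 to 60 N. Pads are 19 mm wide; open, the fingers measure 130 mm over their backs; the gripper's body (75 mm by 190 mm) begins 47 mm behind the grasp point.
Start: joints at [1.061, 0.342, 1.524, -0, 1.275, -0.146], TCP at [0.187, 0.491, 0.197] pointing down, gripper open.
Joint ranges: [-2.53, 2.53], [-0.77, 2.02], [0.04, 2.7], [-1, 4.14], [0.28, 2.66], [-3.11, 3.11]. Speed limits (rad/s): [2.57, 2.57, 3.14, 3.14, 3.14, 3.14].

INTERFACE

Orientations are given as [roll, pitch, yaw] about the fixed x, y, z axes, in that order (R = Rz(yaw) Ry(pitch) Rx(roll)).
In Python, from cell import monitor, read_camera, get_calibration, job, robot gives the robot as it stands. The module is installed in compiled form; this text tells all that it offers.
- The arm moves only by the tool send_rows, never from a script. Its argument "targets" is a list of rows, each an object with "translation": the shift along the tool's x, y, z in cm, a list of three; "spin": the turn about the tool's z in degrees; "jaw": the opening, from 0 (shut) to 1 (fully open). A call has exactly 5 rows; each row is the pose to reach, as a shift and turn from the pose commanded when the call began, along the tool's axes at that moment; what a row does not reach only later rows make up. A row lasts 1/10 s, in which the tool goes at most 50 mm and 8.59 degrees, less where a joint would pass 70% of its speed; a pose out of reach is approached as far as the arm can. A call with a gripper value outside its range is refused whole. The fingers move at their own pace and stop on an object; "force" is the grip in N (left out, the last holds). Time passes only in rows, so rows that repeat a pose let the fingers close, or fill a call up. It gives the time, the measured TCP pose, the force, the opening and the grip force at its end, in the units of the state.
- monitor.observe(): the state, without advancing time (a new reading comes with each control period).
- read_camera(name): name is "scene" or "top" or "wrist"; returns (picture, depth): 384x512x3 uint8, red, green, blue; 384x512 float32, m along the optical axis (not along the pixel's ray), 0 where there is no reading.
- get_calibration(name): a dict with "intrinsics" (3x3 intrinsics, pixels), "origin" and "orientation" of the camera in the world; the wrist camera has in their place "hand_eye" (4x4, takes a point from camera to tool coordinates, whose origin is the TCP and whose axes are the flange's). Camera axes: x right, y up, looking along -z (the intrinsics and any distortion apply to the point x, -y, -z); pixel columns grow to the right and rows downward; lengths in m; the calibration is good to about 2 mm. A picture is of the moment at which its call begins: read the wrist's pose just before it. get_calibration takes no time and is no camera call.
- job.hand_in(): hands the job in; it is judged then, once.
The state is a dict: "time": time; "qpos": joint angles; "qvel": joint speeds; "joint_efforts": joint torques, N m; "tool_pos": TCP position; "tool_rot": TCP orientation; "contact_force": force on the tool from outside, world axes, zero at the start; "torque": the same for the moment, N m; "opening": finger opening in m; "grip_force": force on a finger pad.
Only numpy, scipy, OpenCV 4.12 (cv2) and the standard library are available. Lean on these libraries where they do the work, as an engineer would, in place of code of your own. Each camera call takes 0.05 s, during which the arm holds its last target. There are 200 camera calls.

TASK

One of the two identical seasoning canisters is empty: with the bin still shut, lift both clear of the counter in turn to feel which is the lighter, setting each back upright where it stood. Then press the bin's pedal all the way down so that the lid tips back and stays open, put the empty canister in the bin, and ease the pedal back up by hand so that the lid comes down gently without slamming. Work the lid by the pedal only, leave the full canister standing where it was, and do not disturb the timer or the bell.

Things in the scene. Friction and masses are not known exactly. Their poses are not given: they have to be found in the camera images.
- bin: Counter-top pedal bin: small round stainless-steel bin, 180 mm across, 165 mm high, empty, fixed to the counter. Origin: centre of its underside, on the counter top. Its -x axis points out of the front, where the pedal is; +x to the back, where the lid is hinged; z up. Walls 4 mm, inside width 172 mm, inner floor 12 mm above the counter.
- bin_mouth (a point): Centre of the bin's open mouth, level with the rim, 165 mm above the counter.
- bin_lid: Domed steel lid, 186 mm across. Origin on its hinge line, at the back of the rim (102 mm behind the bin's axis, 166 mm up). Its z axis is upright with the lid shut and tilts back by the opening angle: 6.73 rad per rad of pedal, to which a rod links it. Fully open (1.85 rad, top 355 mm up) it leans back past upright on its stop and stays. Short of upright it falls shut by itself.
- bin_pedal (a joint): Pedal angle (rad): 0 = up, lid shut; 0.275 = fully down, lid fully open and staying; lid upright at 0.233. Pivot line along the bin's y, 25 mm in front of the bin's axis, 45 mm up. Pressing takes about 8 N at the pad at first, less later; lifting from the bottom about 3 N until the lid passes upright, then its weight drives the pedal up with up to 8 N.
- pedal_pad (a point): Centre of the top face of the pedal's black ribbed pad, 170 mm in front of the bin's axis. 48 mm long (bin's x), 50 mm wide (bin's y), 8 mm thick, straight-sided: press it from above or pinch it across its 50 mm from above. Top 69 mm above the counter when up, 30 mm when down; swings on a 146 mm radius, slope 0.14 rad rising to 0.135 rad falling outwards. Inner end 56 mm from the bin's wall.
- canister_1: One of two identical closed paperboard canisters with steel ends and a fixed grey cap: 55 mm across, 104 mm high, upright on the counter. Origin: centre of its underside, z up. One of the two is full (0.4 to 0.6 kg), the other empty (0.08 to 0.13 kg); they look the same and either may stand on either spot: only the load on the arm tells which is which.
- canister_2: The other of the two identical canisters (see canister_1). One stands between the bin and the sauce bowl, the other beyond the bowl.
- timer: Kitchen timer, a cream wedge 78 x 68 x 84 mm (84 high), standing loose between the bin and the pickle box; leave it alone. Origin: centre of its underside.
- bell: Round counter bell, 84 mm across and 56 mm high, standing loose behind the sauce bowl; leave it alone. Origin: centre of its underside.
Mind the look-alikes: they are no part of the job. Leave any orange look-alike of the canister_1 alone.

How it is judged:
By the outcome, as a careful person would: the job done as asked, in the order asked, and still so for the second after the job is handed in, with the robot touching nothing.
It also fails if it takes over 72 s, if anything falls off the work surface, if the arm or the gripper's body presses on something with over 40 N, if the wrist force passes 120 N, or if a joint passes its speed limit or range.

## Working session

There is one attempt and no reset: what is moved stays moved. The work goes in short steps, Python scripts to look and compute and a tool call to move; the robot and the scene stay as the last step left them, time stands still between calls to the robot, and variables do not carry over. Pictures are saved under pics/ and viewed, at most 10 in all, crops included, and the job is handed in when it is done.

Besides the shell and the picture viewer there is one more tool, called after ">>>" as a command line: name --argument value ..., lists and objects as JSON in quotes. send_rows: Moves the arm, as the interface text tells. Its arguments: {"type":"object","properties":{"targets":{"type":"array"},"force":{"type":"number"}},"required":["targets"]}

```bash
mkdir -p pics
cat > h.py <<'E'
import numpy as np, cv2
from cell import monitor, read_camera, get_calibration, job, robot
from scipy.spatial.transform import Rotation as R
def cloud(name):
    c=get_calibration(name); st=monitor.observe(); im,d=read_camera(name)
    K=np.array(c["intrinsics"]); v,u=np.mgrid[0:384,0:512]
    P=np.stack([(u-K[0,2])/K[0,0]*d,-(v-K[1,2])/K[1,1]*d,-d],-1)
    if "origin" in c:
        o=np.array(c["orientation"]); M=R.from_euler('xyz',o).as_matrix() if o.size==3 else o
        W=P@M.T+np.array(c["origin"])
    else:
        H=np.array(c["hand_eye"]); M=R.from_euler('xyz',st["tool_rot"]).as_matrix()
        W=(P@H[:3,:3].T+H[:3,3])@M.T+np.array(st["tool_pos"])
    W[d==0]=np.nan
    return im,d,W
def save(n,im): cv2.imwrite(n,np.ascontiguousarray(im[...,::-1]))
E
python3 - <<'E'
from h import *
print(monitor.observe(), get_calibration("top"),get_calibration("scene"),get_calibration("wrist"))
out=[]
for n in("scene","top"):
    im,d,W=cloud(n); np.savez(f"{n}.npz",im=im,d=d,W=W); save(f"pics/{n}.png",im)
E
```

```text
{'time': 0.0, 'qpos': array([ 1.06098770e+00,  3.42712179e-01,  1.52500595e+00, -1.74286745e-05,
        1.27539471e+00, -1.46021965e-01]), 'qvel': array([ 0.00144337, -0.0006841 , -0.00123696,  0.00049653, -0.00158774,
        0.00126776]), 'joint_efforts': array([-1.52527336e-04, -4.31233513e+01, -2.44216204e+01,  7.18579930e-02,
        5.58807270e-02, -1.19145575e-04]), 'tool_pos': array([0.18657839, 0.49024978, 0.19645433]), 'tool_rot': array([-3.14008622e+00, -2.04704475e-04,  2.77781093e+00]), 'contact_force': array([-0.0214527 , -0.27142021,  0.88625052]), 'torque': array([ 0.00883538,  0.01544887, -0.01133056]), 'grip_force': 0.0, 'opening': 0.09163705062067724} {'intrinsics': array([[418.80012851,   0.        , 259.6515157 ],
       [  0.        , 418.80012851, 194.5149174 ],
       [  0.        ,   0.        ,   1.        ]]), 'origin': array([0.43048501, 0.00622646, 1.42516788]), 'orientation': array([ 0.14652764, -0.00929874, -1.56453802])} {'intrinsics': array([[365.55953459,   0.        , 254.56340488],
       [  0.        , 365.55953459, 189.32489277],
       [  0.        ,   0.        ,   1.        ]]), 'origin': array([-0.12575946, -0.55381633,  0.79863607]), 'orientation': array([ 0.9370502 ,  0.0186302 , -0.93328669])} {'intrinsics': array([[313.29439793,   0.        , 254.50159207],
       [  0.        , 313.29439793, 187.8004375 ],
       [  0.        ,   0.        ,   1.        ]]), 'hand_eye': array([[-4.99156100e-04,  9.62580643e-01,  2.70994939e-01,
         7.28816688e-02],
       [ 9.99999400e-01,  7.44767618e-04, -8.03495052e-04,
        -1.44526785e-03],
       [-9.75257039e-04,  2.70994375e-01, -9.62580437e-01,
        -1.86936529e-01],
       [ 0.00000000e+00,  0.00000000e+00,  0.00000000e+00,
         1.00000000e+00]])}
```

View pics/scene.png

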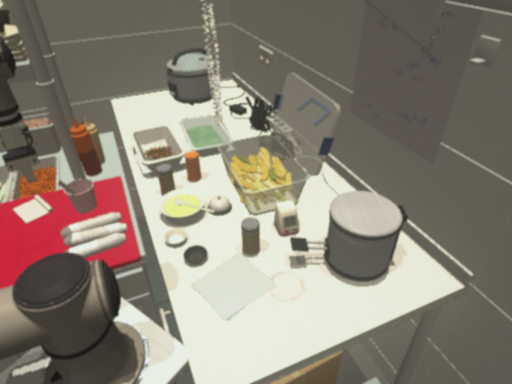

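View pics/top.png

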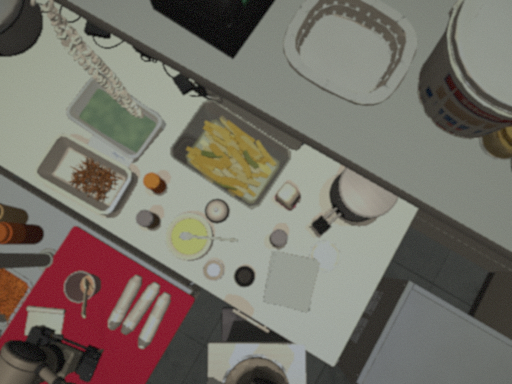

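The scene view shows the bin at (362,235) with its black pedal at about (300,245). Grey-capped dark canisters stand at (251,237) and (167,180), and an orange look-alike at (193,166). In the top view they are at (278,238), (148,218) and (154,182), with the pad near (320,226). The two dark grey-capped ones fit the description; next I confirm this in a crop and measure.

Run:
```python
from h import *
s=np.load("scene.npz");t=np.load("top.npz")
a=cv2.resize(s["im"][140:290,140:410],(800,444),interpolation=3)
save("pics/crop.png",a)
def p(D,u,v,r=1):
    w=D["W"][v-r:v+r+1,u-r:u+r+1].reshape(-1,3);return np.nanmedian(w,0).round(3)
for n,D,L in(("scene",s,[(251,224),(167,170),(300,244),(297,260),(362,205),(285,205),(219,203)]),("top",t,[(279,236),(149,216),(320,226),(316,230),(365,192),(287,190),(217,208),(191,236)])):
    for u,v in L: print(n,u,v,p(D,u,v))
# fits by height band
def band(D,u0,u1,v0,v1,z0,z1):
    w=D["W"][v0:v1,u0:u1].reshape(-1,3); w=w[(w[:,2]>z0)&(w[:,2]<z1)]
    c,rad=cv2.minEnclosingCircle(w[:,:2].astype(np.float32)) if len(w) else (0,0)
    return len(w),w.min(0).round(3),w.max(0).round(3),np.round(c,3),round(rad,3)
print("c near",band(t,266,292,224,252,.09,.12)); print("c far",band(t,136,162,205,230,.09,.12))
print("c near s",band(s,238,264,212,258,.095,.12)); print("c far s",band(s,156,177,160,196,.095,.12))
print("pedal",band(t,305,334,212,240,.04,.1)); print("pedal s",band(s,285,312,235,256,.04,.1))
print("lid",band(t,325,405,160,230,.13,.25)); print("lid s",band(s,320,410,190,240,.13,.25))
w=t["W"][205:245:4,300:345:4]; np.set_printoptions(linewidth=200); print((w[...,2]*1000).round())
```

```text
scene 251 224 [ 0.485 -0.073  0.104]
scene 167 170 [0.543 0.336 0.104]
scene 300 244 [ 0.529 -0.209  0.069]
scene 297 260 [ 0.533 -0.201 -0.002]
scene 362 205 [ 0.65  -0.322  0.182]
scene 285 205 [ 0.636 -0.09   0.084]
scene 219 203 [0.568 0.127 0.036]
top 279 236 [ 0.494 -0.066  0.104]
top 149 216 [0.554 0.344 0.103]
top 320 226 [ 0.529 -0.201  0.071]
top 316 230 [ 0.517 -0.191  0.069]
top 365 192 [ 0.624 -0.321  0.183]
top 287 190 [ 0.645 -0.094  0.083]
top 217 208 [0.587 0.135 0.045]
top 191 236 [0.495 0.22  0.04 ]
c near (229, array([ 0.466, -0.092,  0.09 ]), array([ 0.516, -0.038,  0.11 ]), array([ 0.491, -0.065]), 0.027)
c far (239, array([0.523, 0.334, 0.092]), array([0.574, 0.385, 0.113]), array([0.548, 0.36 ]), 0.027)
c near s (218, array([ 0.462, -0.093,  0.095]), array([ 0.515, -0.041,  0.107]), array([ 0.488, -0.065]), 0.029)
c far s (127, array([0.519, 0.332, 0.095]), array([0.572, 0.391, 0.107]), array([0.544, 0.362]), 0.03)
pedal (264, array([ 0.503, -0.246,  0.056]), array([ 0.576, -0.172,  0.076]), array([ 0.543, -0.214]), 0.043)
pedal s (254, array([ 0.499, -0.239, 
[... 225 characters left out ...]
 ]), array([ 0.863, -0.244,  0.185]), array([ 0.705, -0.352]), 0.161)
[[ -2.  -4.   1.  nan   1.   1.   3.  -2.  13.  65. 108. 164.]
 [ -0.  -3.  -8.  -0.   3.  -1.  -0.   0.   1.  55.  73. 114.]
 [  0.  -2.   1.  -4.   4.  -2.  -5.  57.  -1.  -3.  57.  75.]
 [  5.  -1.   6.   2.   0.  65.  63.  -0.  -3.  60.  -0.  13.]
 [ -1.  -3.  -3.   0.  72.  65.  70.  -1.  62.  -2.   1.  -3.]
 [ -4.  -2.   2.  72.  70.  67.  69.  70.  -2.  -4.  -1.  -4.]
 [  1.  -1.   1.  -1.  71.  68.  64.   3.  -3.  -5.  -5.   3.]
 [ -2.  -2.  -1.  -3.   0.  72.   0.   1.  -7.  -2.   1.   2.]
 [  0.   4.  -4.  -3.   1.  -0.   1.  -3.   0.   1.   4.  -1.]
 [ -0.  -4.  -7.  -5.  -4.   3.   1.  -4.  -0.   2.  -2.   1.]]
```

View pics/crop.png

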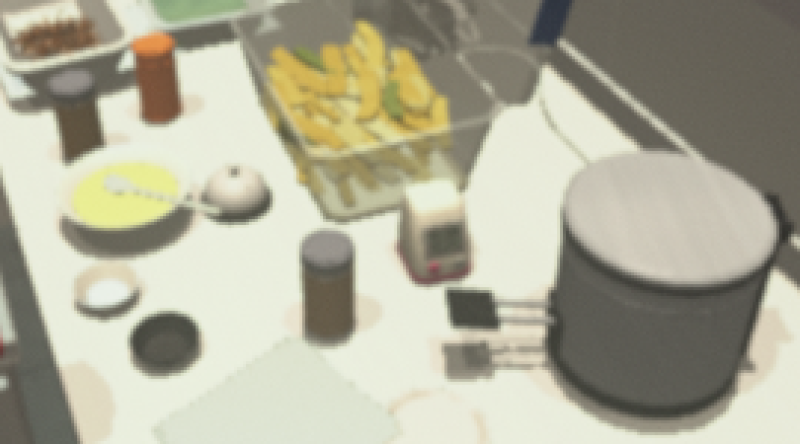

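In the crop, the dark grey-capped canisters are at (328,285) near and (75,115) far. The orange-capped one at (157,78) is the look-alike, so I leave it alone. The black pad is at (472,308), and the shape below it is only its reflection.

```bash
cat >> h.py <<'E'
def rel(cur,yaw,tgt,tyaw=None):
    "shift in tool axes (cm), spin deg for a down-pointing tool"
    d=np.array(tgt)-np.array(cur); c,s=np.cos(yaw),np.sin(yaw)
    sp=0 if tyaw is None else -np.degrees((tyaw-yaw+np.pi)%(2*np.pi)-np.pi)
    return (np.array([c*d[0]+s*d[1], s*d[0]-c*d[1], -d[2]])*100).round(2), round(sp,1)
E
python3 - <<'E'
from h import *
from scipy.optimize import least_squares
for n,boxes in(("top",dict(orange=(142,168,168,195),timer=(272,302,176,210),lid=(325,405,160,230),pad=(305,334,212,242),bell=(203,230,195,224))),("scene",dict(orange=(183,203,150,184),timer=(272,302,200,236),lid=(325,405,190,220),pad=(285,312,235,254),bell=(205,233,193,216)))):
    D=np.load(n+".npz");W=D["W"]
    for k,(a,b,c,d) in boxes.items():
        w=W[c:d,a:b].reshape(-1,3); zr=dict(orange=(.05,.15),timer=(.02,.12),lid=(.166,.2),pad=(.056,.08),bell=(.02,.08))[k]
        w=w[(w[:,2]>zr[0])&(w[:,2]<zr[1])]
        x=w[:,:2].astype(np.float32); print(n,k,len(w),w.min(0).round(3),w.max(0).round(3),"rect",[np.round(q,3) for q in cv2.minAreaRect(x)])
        if k=="lid":
            h=cv2.convexHull(x)[:,0]; f=least_squares(lambda q:np.hypot(*(h-q).T)-.093,x.mean(0),loss="soft_l1",f_scale=.002); print("lid centre",f.x.round(4),np.abs(f.fun).max().round(3))
st=monitor.observe();print(rel(st["tool_pos"],st["tool_rot"][2],[.546,.361,.25]))
E
```

```text
top orange 276 [0.643 0.317 0.054] [0.697 0.369 0.11 ] rect [array([0.669, 0.344]), array([0.054, 0.052]), np.float64(46.589)]
top timer 473 [ 0.591 -0.142  0.02 ] [ 0.697 -0.044  0.12 ] rect [array([ 0.645, -0.082]), array([0.121, 0.064]), np.float64(51.973)]
top lid 1818 [ 0.549 -0.42   0.166] [ 0.699 -0.243  0.19 ] rect [array([ 0.608, -0.317]), array([0.184, 0.109]), np.float64(60.098)]
lid centre [ 0.6418 -0.3354] 0.024
top pad 264 [ 0.503 -0.246  0.056] [ 0.576 -0.172  0.076] rect [array([ 0.544, -0.217]), array([0.05 , 0.081]), np.float64(39.753)]
top bell 367 [0.538 0.107 0.02 ] [0.618 0.182 0.062] rect [array([0.578, 0.145]), array([0.079, 0.075]), np.float64(0.372)]
scene orange 281 [0.638 0.314 0.05 ] [0.771 0.44  0.108] rect [array([0.695, 0.378]), array([0.147, 0.066]), np.float64(42.567)]
scene timer 702 [ 0.586 -0.144  0.02 ] [ 0.744 -0.024  0.086] rect [array([ 0.656, -0.079]), array([0.156, 0.084]), np.float64(32.52)]
scene lid 1747 [ 0.565 -0.425  0.166] [ 0.729 -0.244  0.185] rect [array([ 0.663, -0.328]), array([0.132, 0.197]), np.float64(33.547)]
lid centre [ 0.6413 -0.3359] 0.049
scene pad 254 [ 0.499 -0.239  0.058] [ 0.565 -0.172  0.074] rect [array([ 0.533, -0.209]), array([0.052, 0.06 ]), np.float64(31.158)]
scene bell 241 [0.48  0.094 0.02 ] [0.609 0.172 0.08 ] rect [array([0.55 , 0.115]), array([0.126, 0.069]), np.float64(37.521)]
(array([-38.19,   0.7 ,  -5.35]), 0)
```

Run:
```python
from h import *
for n in("top","scene"):
  W=np.load(n+".npz")["W"].reshape(-1,3)
  for c in((.547,.361),(.490,-.065)):
    d=W[:,:2]-c; r=np.hypot(*d.T); a=np.degrees(np.arctan2(d[:,1],d[:,0]))
    for lo in range(-180,180,20):
        m=(a>=lo)&(a<lo+20)&(r>.036)&(r<.13)&(W[:,2]>.03)
        if m.sum()>3: print(n,c,lo,m.sum(),"rmin",np.percentile(r[m],5).round(3),"zmax",np.percentile(W[m,2],95).round(3))
```

```text
top (0.547, 0.361) -160 30 rmin 0.094 zmax 0.047
top (0.547, 0.361) -140 97 rmin 0.072 zmax 0.044
top (0.547, 0.361) -120 105 rmin 0.067 zmax 0.043
top (0.547, 0.361) -100 105 rmin 0.075 zmax 0.045
top (0.547, 0.361) -80 9 rmin 0.106 zmax 0.046
top (0.547, 0.361) -40 14 rmin 0.115 zmax 0.1
top (0.547, 0.361) -20 175 rmin 0.098 zmax 0.108
top (0.547, 0.361) 0 22 rmin 0.106 zmax 0.106
top (0.547, 0.361) 20 5 rmin 0.125 zmax 0.068
top (0.547, 0.361) 40 49 rmin 0.117 zmax 0.069
top (0.547, 0.361) 60 59 rmin 0.116 zmax 0.07
top (0.49, -0.065) -80 35 rmin 0.118 zmax 0.076
top (0.49, -0.065) -60 122 rmin 0.125 zmax 0.765
top (0.49, -0.065) -40 355 rmin 0.122 zmax 0.765
top (0.49, -0.065) -20 201 rmin 0.113 zmax 0.764
top (0.49, -0.065) 20 37 rmin 0.118 zmax 0.128
top (0.49, -0.065) 40 14 rmin 0.123 zmax 0.126
scene (0.547, 0.361) -160 25 rmin 0.101 zmax 0.045
scene (0.547, 0.361) -140 77 rmin 0.074 zmax 0.043
scene (0.547, 0.361) -120 68 rmin 0.068 zmax 0.043
scene (0.547, 0.361) -100 89 rmin 0.074 zmax 0.044
scene (0.547, 0.361) -40 36 rmin 0.109 zmax 0.102
scene (0.547, 0.361) -20 217 rmin 0.095 zmax 0.105
scene (0.547, 0.361) 0 8 rmin 0.101 zmax 0.106
scene (0.547, 0.361) 20 6 rmin 0.122 zmax 0.066
scene (0.547, 0.361) 40 42 rmin 0.114 zmax 0.067
scene (0.547, 0.361) 60 48 rmin 0.114 zmax 0.068
scene (0.547, 0.361) 80 4 rmin 0.119 zmax 0.063
scene (0.49, -0.065) -80 29 rmin 0.118 zmax 0.074
scene (0.49, -0.065) -40 75 rmin 0.111 zmax 0.067
scene (0.49, -0.065) -20 138 rmin 0.11 zmax 0.083
scene (0.49, -0.065) 20 95 rmin 0.118 zmax 0.127
scene (0.49, -0.065) 40 19 rmin 0.12 zmax 0.126
```

>>> send_rows --targets '[{"translation": [-4, 0, -2], "spin": -7, "jaw": 1}, {"translation": [-8, 0, -4], "spin": -14, "jaw": 1}, {"translation": [-12.5, 0, -5], "spin": -21, "jaw": 1}, {"translation": [-17, 0, -5], "spin": -28, "jaw": 1}, {"translation": [-21.5, 0, -5], "spin": -35, "jaw": 1}]'

```text
time: 0.6
tool_pos: [0.3892, 0.4133, 0.2473]
tool_rot: [3.141, 0.0, -2.889]
contact_force: [-1.0, 0.2, 0.3]
opening: 0.0921
grip_force: 0.0
```

Run:
```python
from h import *
st=monitor.observe();print(st["time"],st["tool_pos"],st["tool_rot"],st["contact_force"]);print(rel(st["tool_pos"],st["tool_rot"][2],[.546,.361,.245]))
```

```text
0.6 [0.38918278 0.41333547 0.24729131] [ 3.14134232e+00  2.38879341e-04 -2.88924007e+00] [-0.95837121  0.1999035   0.31848128]
(array([-13.88,  -8.98,   0.23]), 0)
```

>>> send_rows --targets '[{"translation": [-4, -2.6, 0], "spin": 0, "jaw": 1}, {"translation": [-8, -5.2, 0], "spin": 0, "jaw": 1}, {"translation": [-11.5, -7.5, 0], "spin": 0, "jaw": 1}, {"translation": [-13.9, -9.0, 0], "spin": 0, "jaw": 1}, {"translation": [-13.9, -9.0, 0], "spin": 0, "jaw": 1}]'

```text
time: 1.1
tool_pos: [0.5476, 0.3585, 0.2452]
tool_rot: [-3.14, -0.001, -2.899]
contact_force: [-0.5, -0.4, -1.0]
opening: 0.0918
grip_force: 0.0
```

Run:
```python
from h import *
st=monitor.observe();im,d,W=cloud("wrist");save("pics/w1.png",im)
w=W.reshape(-1,3);m=(np.hypot(w[:,0]-.546,w[:,1]-.361)<.05)&(w[:,2]>.098)&(w[:,2]<.112)
c,r=cv2.minEnclosingCircle(w[m,:2].astype(np.float32));print(m.sum(),c,r,np.median(w[m],0), w[m].min(0),w[m].max(0))
m&=w[:,2]>.100;print(st["tool_pos"],st["tool_rot"]);print(rel(st["tool_pos"],st["tool_rot"][2],[*c,.060]))
```

```text
1899 (0.547608494758606, 0.358435720205307) 0.02704157494008541 [0.54649259 0.358227   0.10396695] [0.52097053 0.33195104 0.09825517] [0.57450705 0.3849464  0.1066312 ]
[0.54755337 0.35849573 0.24522033] [-3.14043082e+00 -1.38453108e-03 -2.89874641e+00]
(array([-0.000e+00, -1.000e-02,  1.852e+01]), 0)
```

View pics/w1.png

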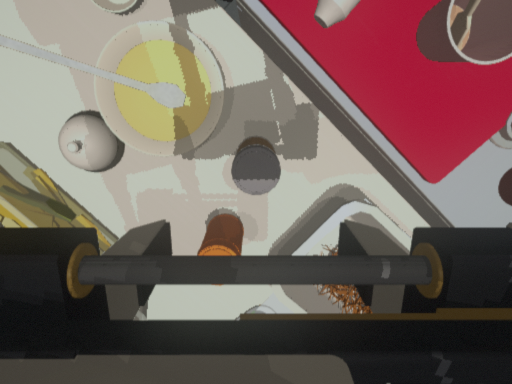

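The wrist view shows the far grey-capped canister at (256,166), centred on the gripper's line. The orange look-alike at (222,235) is clear of the fingers. I descend and grip.

>>> send_rows --targets '[{"translation": [0, 0, 4.5], "spin": 0, "jaw": 1}, {"translation": [0, 0, 9], "spin": 0, "jaw": 1}, {"translation": [0, 0, 13.5], "spin": 0, "jaw": 1}, {"translation": [0, 0, 17], "spin": 0, "jaw": 1}, {"translation": [0, 0, 18.5], "spin": 0, "jaw": 1}]'

```text
time: 1.65
tool_pos: [0.5407, 0.3606, 0.0581]
tool_rot: [-3.14, -0.007, -2.893]
contact_force: [-0.7, -0.2, 0.1]
opening: 0.0917
grip_force: 0.0
```

>>> send_rows --targets '[{"translation": [0, 0, 0], "spin": 0, "jaw": 0.5}, {"translation": [0, 0, 0], "spin": 0, "jaw": 0.5}, {"translation": [0, 0, 0], "spin": 0, "jaw": 0.5}, {"translation": [0, 0, 0], "spin": 0, "jaw": 0.5}, {"translation": [0, 0, 0], "spin": 0, "jaw": 0.5}]' --force 25

```text
time: 2.15
tool_pos: [0.545, 0.3611, 0.0633]
tool_rot: [3.141, 0.002, -2.894]
contact_force: [1.1, -1.3, 1.6]
opening: 0.0566
grip_force: 1.1
```

>>> send_rows --targets '[{"translation": [0, 0, 0], "spin": 0, "jaw": 0.4}, {"translation": [0, 0, 0], "spin": 0, "jaw": 0.4}, {"translation": [0, 0, 0], "spin": 0, "jaw": 0.4}, {"translation": [0, 0, 0], "spin": 0, "jaw": 0.4}, {"translation": [0, 0, 0], "spin": 0, "jaw": 0.4}]'

```text
time: 2.65
tool_pos: [0.5452, 0.3609, 0.0632]
tool_rot: [3.142, 0.002, -2.895]
contact_force: [-0.6, -1.6, 4.8]
opening: 0.0531
grip_force: 25.0
```

Run:
```python
from h import *
st=monitor.observe();print(st["tool_pos"],st["tool_rot"],st["contact_force"],st["torque"],st["joint_efforts"],st["grip_force"])
```

```text
[0.54523547 0.36087262 0.06317391] [ 3.14151554e+00  1.87043455e-03 -2.89468481e+00] [-0.56527786 -1.56024045  4.81242176] [-0.26963482 -0.02603827  0.01773402] [ 1.17733061e+00 -5.46012568e+01 -2.11831963e+01  4.94857393e-01
 -1.31027531e-01  2.01592056e-04] 25.013804733753204
```

>>> send_rows --targets '[{"translation": [0, 0, -1], "spin": 0, "jaw": 0.4}, {"translation": [0, 0, -2.5], "spin": 0, "jaw": 0.4}, {"translation": [0, 0, -4], "spin": 0, "jaw": 0.4}, {"translation": [0, 0, -5], "spin": 0, "jaw": 0.4}, {"translation": [0, 0, -5], "spin": 0, "jaw": 0.4}]'

```text
time: 3.15
tool_pos: [0.545, 0.3614, 0.1134]
tool_rot: [3.141, 0.002, -2.894]
contact_force: [0.7, 1.1, -4.6]
opening: 0.0529
grip_force: 25.0
```

>>> send_rows --targets '[{"translation": [0, 0, 0], "spin": 0, "jaw": 0.4}, {"translation": [0, 0, 0], "spin": 0, "jaw": 0.4}, {"translation": [0, 0, 0], "spin": 0, "jaw": 0.4}, {"translation": [0, 0, 0], "spin": 0, "jaw": 0.4}, {"translation": [0, 0, 0], "spin": 0, "jaw": 0.4}]'

```text
time: 3.65
tool_pos: [0.5444, 0.3608, 0.1118]
tool_rot: [-3.142, -0.0, -2.895]
contact_force: [-0.0, 0.2, -4.7]
opening: 0.0536
grip_force: 25.0
```

>>> send_rows --targets '[{"translation": [0, 0, 0], "spin": 0, "jaw": 0.4}, {"translation": [0, 0, 0], "spin": 0, "jaw": 0.4}, {"translation": [0, 0, 0], "spin": 0, "jaw": 0.4}, {"translation": [0, 0, 0], "spin": 0, "jaw": 0.4}, {"translation": [0, 0, 0], "spin": 0, "jaw": 0.4}]'

```text
time: 4.15
tool_pos: [0.5445, 0.3609, 0.1121]
tool_rot: [3.141, 0.0, -2.895]
contact_force: [-0.3, 0.4, -4.4]
opening: 0.0532
grip_force: 25.0
```

Run:
```python
from h import *
st=monitor.observe();print(st["tool_pos"],st["tool_rot"],st["contact_force"],st["torque"],st["joint_efforts"],st["grip_force"])
```

```text
[0.54452257 0.36091864 0.11214596] [ 3.14148985e+00  8.58065719e-05 -2.89452120e+00] [-0.30304687  0.44165011 -4.44123147] [0.06724886 0.05752704 0.0176307 ] [-1.27292766e-03 -6.05169868e+01 -2.56085479e+01 -2.34395871e-02
  7.46142142e-02 -1.24320820e-07] 24.970099925994873
```

The far canister weighs about 4.5 N, so it is the full one. I set it back where it stood.

>>> send_rows --targets '[{"translation": [0, 0, 2], "spin": 0, "jaw": 0.4}, {"translation": [0, 0, 3.8], "spin": 0, "jaw": 0.4}, {"translation": [0, 0, 4.6], "spin": 0, "jaw": 0.4}, {"translation": [0, 0, 4.9], "spin": 0, "jaw": 0.4}, {"translation": [0, 0, 5.0], "spin": 0, "jaw": 0.4}]'

```text
time: 4.65
tool_pos: [0.5452, 0.3609, 0.0635]
tool_rot: [-3.142, 0.002, -2.894]
contact_force: [-1.5, -2.4, 5.5]
opening: 0.0532
grip_force: 25.0
```

>>> send_rows --targets '[{"translation": [0, 0, 0], "spin": 0, "jaw": 0.4}, {"translation": [0, 0, 0], "spin": 0, "jaw": 0.4}, {"translation": [0, 0, 0], "spin": 0, "jaw": 0.4}, {"translation": [0, 0, 0], "spin": 0, "jaw": 0.4}, {"translation": [0, 0, 0], "spin": 0, "jaw": 0.7}]'

```text
time: 5.15
tool_pos: [0.5451, 0.3613, 0.063]
tool_rot: [3.141, 0.002, -2.895]
contact_force: [0.8, -1.3, -0.1]
opening: 0.0577
grip_force: 0.4
```

>>> send_rows --targets '[{"translation": [0, 0, 0], "spin": 0, "jaw": 1}, {"translation": [0, 0, 0], "spin": 0, "jaw": 1}, {"translation": [0, 0, 0], "spin": 0, "jaw": 1}, {"translation": [0, 0, 0], "spin": 0, "jaw": 1}, {"translation": [0, 0, 0], "spin": 0, "jaw": 1}]'

```text
time: 5.65
tool_pos: [0.5445, 0.361, 0.062]
tool_rot: [3.141, 0.0, -2.894]
contact_force: [-0.3, 0.8, -0.3]
opening: 0.0909
grip_force: 0.0
```

>>> send_rows --targets '[{"translation": [0, 0, -2], "spin": 0, "jaw": 1}, {"translation": [0, 0, -6], "spin": 0, "jaw": 1}, {"translation": [0, 0, -10], "spin": 0, "jaw": 1}, {"translation": [0, 0, -14.5], "spin": 0, "jaw": 1}, {"translation": [0, 0, -18], "spin": 0, "jaw": 1}]'

```text
time: 6.15
tool_pos: [0.5448, 0.3611, 0.2453]
tool_rot: [3.141, 0.003, -2.895]
contact_force: [0.4, 1.2, -1.0]
opening: 0.0917
grip_force: 0.0
```

Run:
```python
from h import *
st=monitor.observe();im,d,W=cloud("wrist")
w=W.reshape(-1,3);m=(np.hypot(w[:,0]-.546,w[:,1]-.361)<.05)&(w[:,2]>.098)&(w[:,2]<.112)
c,r=cv2.minEnclosingCircle(w[m,:2].astype(np.float32));print(m.sum(),c,r,np.median(w[m],0), w[m].min(0),w[m].max(0))
yaw=st["tool_rot"][2];print(st["tool_pos"],yaw,np.degrees(yaw),st["contact_force"]);print(rel(st["tool_pos"],yaw,[.490,-.065,.245]))
```

```text
1888 (0.5458126068115234, 0.3579479157924652) 0.027027349919080734 [0.54443291 0.35759237 0.10406803] [0.51904594 0.33149838 0.09823719] [0.5727362  0.3843144  0.10645459]
[0.54479266 0.36108907 0.24525516] -2.8945028866866283 -165.84279919557736 [ 0.38632004  1.22971456 -1.03815933]
(array([ 1.573e+01, -3.997e+01,  3.000e-02]), 0)
```

The far canister is back within 2 mm. Next is the near one; on the way I turn the tool to the bin's y direction.

>>> send_rows --targets '[{"translation": [1.6, -4, 0], "spin": 7, "jaw": 1}, {"translation": [3.2, -8, 0], "spin": 14, "jaw": 1}, {"translation": [4.8, -12, 0], "spin": 21, "jaw": 1}, {"translation": [6.4, -16, 0], "spin": 28, "jaw": 1}, {"translation": [7.9, -20, 0], "spin": 35, "jaw": 1}]'

```text
time: 6.7
tool_pos: [0.5162, 0.1461, 0.242]
tool_rot: [3.141, 0.0, 2.773]
contact_force: [1.2, -0.2, 0.5]
opening: 0.0917
grip_force: 0.0
```

>>> send_rows --targets '[{"translation": [-1, -4.5, 0], "spin": 6, "jaw": 1}, {"translation": [-2.2, -9, 0], "spin": 12, "jaw": 1}, {"translation": [-3.2, -13.5, 0], "spin": 18, "jaw": 1}, {"translation": [-4.2, -17.5, 0], "spin": 24, "jaw": 1}, {"translation": [-5, -20.9, 0], "spin": 28, "jaw": 1}]'

```text
time: 7.2
tool_pos: [0.4886, -0.0676, 0.2421]
tool_rot: [3.141, 0.0, 2.284]
contact_force: [1.9, 0.8, -0.9]
opening: 0.0915
grip_force: 0.0
```

>>> send_rows --targets '[{"translation": [0, 0, 0], "spin": 0, "jaw": 1}, {"translation": [0, 0, 0], "spin": 0, "jaw": 1}, {"translation": [0, 0, 0], "spin": 0, "jaw": 1}, {"translation": [0, 0, 0], "spin": 0, "jaw": 1}, {"translation": [0, 0, 0], "spin": 0, "jaw": 1}]'

```text
time: 7.7
tool_pos: [0.4893, -0.0645, 0.2421]
tool_rot: [3.141, -0.0, 2.291]
contact_force: [0.3, 0.4, -1.0]
opening: 0.0916
grip_force: 0.0
```

Run:
```python
from h import *
st=monitor.observe();im,d,W=cloud("wrist");save("pics/w2.png",im);np.save("w2.npy",W)
w=W.reshape(-1,3);m=(np.hypot(w[:,0]-.49,w[:,1]+.065)<.05)&(w[:,2]>.098)&(w[:,2]<.112)
c,r=cv2.minEnclosingCircle(w[m,:2].astype(np.float32));print(m.sum(),c,r,np.median(w[m],0))
yaw=st["tool_rot"][2];print(st["tool_pos"],np.degrees(yaw),st["contact_force"]);print(rel(st["tool_pos"],yaw,[*c,.060]))
m=(np.hypot(w[:,0]-.535,w[:,1]+.21)<.07)&(w[:,2]>.05)&(w[:,2]<.08);print("pad",m.sum(),w[m].min(0),w[m].max(0)) if m.any() else 0
```

```text
1923 (0.48951226472854614, -0.06745888292789459) 0.027099939063191414 [ 0.48860283 -0.06644092  0.10390054]
[ 0.48931184 -0.06445252  0.24209989] 131.2693243294637 [ 0.30750005  0.42923185 -0.96285822]
(array([-0.24, -0.18, 18.21]), 0)
pad 511 [ 0.4992267  -0.27085333  0.05478646] [ 0.58926099 -0.17390762  0.07370337]
```

View pics/w2.png

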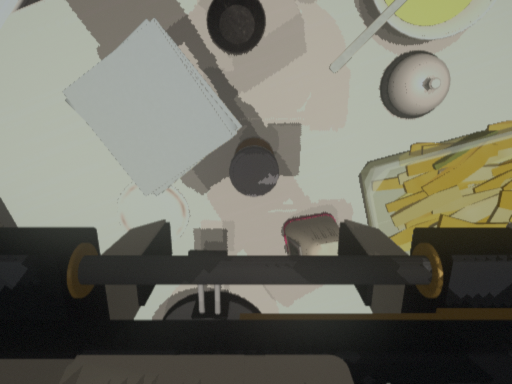

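The wrist view shows the near canister at (255,166), centred, with the timer at (313,230) and the pedal at (208,260) clear of the fingers. I grip it and weigh it.

>>> send_rows --targets '[{"translation": [0, 0, 4.5], "spin": 0, "jaw": 1}, {"translation": [-0.1, -0.1, 9], "spin": 0, "jaw": 1}, {"translation": [-0.1, -0.1, 13.5], "spin": 0, "jaw": 1}, {"translation": [-0.1, -0.1, 17], "spin": 0, "jaw": 1}, {"translation": [-0.1, -0.1, 18.1], "spin": 0, "jaw": 1}]'

```text
time: 8.25
tool_pos: [0.4868, -0.0658, 0.058]
tool_rot: [-3.138, -0.005, 2.29]
contact_force: [0.5, -0.4, 0.2]
opening: 0.0917
grip_force: 0.0
```

>>> send_rows --targets '[{"translation": [0, 0, 0], "spin": 0, "jaw": 0.4}, {"translation": [0, 0, 0], "spin": 0, "jaw": 0.4}, {"translation": [0, 0, 0], "spin": 0, "jaw": 0.4}, {"translation": [0, 0, 0], "spin": 0, "jaw": 0.4}, {"translation": [0, 0, 0], "spin": 0, "jaw": 0.4}]' --force 20

```text
time: 8.75
tool_pos: [0.4897, -0.067, 0.0621]
tool_rot: [3.14, 0.002, 2.289]
contact_force: [0.5, -0.4, -0.3]
opening: 0.0565
grip_force: 0.0
```

>>> send_rows --targets '[{"translation": [0, 0, 0], "spin": 0, "jaw": 0.4}, {"translation": [0, 0, 0], "spin": 0, "jaw": 0.4}, {"translation": [0, 0, 0], "spin": 0, "jaw": 0.4}, {"translation": [0, 0, 0], "spin": 0, "jaw": 0.4}, {"translation": [0, 0, 0], "spin": 0, "jaw": 0.4}]'

```text
time: 9.25
tool_pos: [0.4898, -0.0671, 0.0619]
tool_rot: [3.141, 0.001, 2.289]
contact_force: [-0.0, 0.5, 7.1]
opening: 0.0534
grip_force: 20.0
```

>>> send_rows --targets '[{"translation": [0, 0, -1], "spin": 0, "jaw": 0.4}, {"translation": [0, 0, -2.5], "spin": 0, "jaw": 0.4}, {"translation": [0, 0, -4], "spin": 0, "jaw": 0.4}, {"translation": [0, 0, -5], "spin": 0, "jaw": 0.4}, {"translation": [0, 0, -5], "spin": 0, "jaw": 0.4}]'

```text
time: 9.75
tool_pos: [0.4899, -0.0671, 0.1125]
tool_rot: [3.14, 0.002, 2.289]
contact_force: [0.5, -0.6, -0.5]
opening: 0.0532
grip_force: 20.0
```

>>> send_rows --targets '[{"translation": [0, 0, 0], "spin": 0, "jaw": 0.4}, {"translation": [0, 0, 0], "spin": 0, "jaw": 0.4}, {"translation": [0, 0, 0], "spin": 0, "jaw": 0.4}, {"translation": [0, 0, 0], "spin": 0, "jaw": 0.4}, {"translation": [0, 0, 0], "spin": 0, "jaw": 0.4}]'

```text
time: 10.25
tool_pos: [0.489, -0.0669, 0.1108]
tool_rot: [-3.141, -0.001, 2.289]
contact_force: [0.0, -0.2, -0.9]
opening: 0.0533
grip_force: 20.0
```

>>> send_rows --targets '[{"translation": [0, 0, 0], "spin": 0, "jaw": 0.4}, {"translation": [0, 0, 0], "spin": 0, "jaw": 0.4}, {"translation": [0, 0, 0], "spin": 0, "jaw": 0.4}, {"translation": [0, 0, 0], "spin": 0, "jaw": 0.4}, {"translation": [0, 0, 0], "spin": 0, "jaw": 0.4}]'

```text
time: 10.75
tool_pos: [0.4891, -0.0669, 0.1111]
tool_rot: [3.141, -0.0, 2.289]
contact_force: [0.3, 0.0, -1.0]
opening: 0.0534
grip_force: 20.0
```

The near canister reads about 1 N, so it is the empty one. I set it back.

>>> send_rows --targets '[{"translation": [0, 0, 2], "spin": 0, "jaw": 0.4}, {"translation": [0, 0, 3.8], "spin": 0, "jaw": 0.4}, {"translation": [0, 0, 4.6], "spin": 0, "jaw": 0.4}, {"translation": [0, 0, 4.9], "spin": 0, "jaw": 0.4}, {"translation": [0, 0, 5.0], "spin": 0, "jaw": 0.4}]'

```text
time: 11.25
tool_pos: [0.489, -0.0671, 0.0619]
tool_rot: [-3.141, 0.0, 2.289]
contact_force: [-3.9, 0.4, 12.0]
opening: 0.0532
grip_force: 20.0
```

>>> send_rows --targets '[{"translation": [0, 0, 0], "spin": 0, "jaw": 0.4}, {"translation": [0, 0, 0], "spin": 0, "jaw": 0.4}, {"translation": [0, 0, 0], "spin": 0, "jaw": 0.4}, {"translation": [0, 0, 0], "spin": 0, "jaw": 0.7}, {"translation": [0, 0, 0], "spin": 0, "jaw": 1}]'

```text
time: 11.75
tool_pos: [0.4896, -0.067, 0.0614]
tool_rot: [3.141, 0.001, 2.289]
contact_force: [0.0, 0.2, 0.3]
opening: 0.0647
grip_force: 0.0
```

>>> send_rows --targets '[{"translation": [0, 0, 0], "spin": 0, "jaw": 1}, {"translation": [0, 0, 0], "spin": 0, "jaw": 1}, {"translation": [0, 0, 0], "spin": 0, "jaw": 1}, {"translation": [0, 0, 0], "spin": 0, "jaw": 1}, {"translation": [0, 0, 0], "spin": 0, "jaw": 1}]'

```text
time: 12.25
tool_pos: [0.4891, -0.0668, 0.061]
tool_rot: [3.142, -0.0, 2.289]
contact_force: [-0.2, -0.6, -0.2]
opening: 0.0914
grip_force: 0.0
```

>>> send_rows --targets '[{"translation": [0, 0, -2], "spin": 0, "jaw": 1}, {"translation": [0, 0, -6], "spin": 0, "jaw": 1}, {"translation": [0, 0, -10], "spin": 0, "jaw": 1}, {"translation": [0, 0, -14.5], "spin": 0, "jaw": 1}, {"translation": [0, 0, -18], "spin": 0, "jaw": 1}]'

```text
time: 12.75
tool_pos: [0.4893, -0.0669, 0.2438]
tool_rot: [3.14, 0.002, 2.289]
contact_force: [1.0, -0.8, -0.7]
opening: 0.0917
grip_force: 0.0
```

Run:
```python
from h import *
st=monitor.observe();im,d,W=cloud("wrist")
w=W.reshape(-1,3);m=(np.hypot(w[:,0]-.49,w[:,1]+.065)<.05)&(w[:,2]>.098)&(w[:,2]<.112)
c,r=cv2.minEnclosingCircle(w[m,:2].astype(np.float32));print(m.sum(),c,r,np.median(w[m],0))
yaw=st["tool_rot"][2];print(st["tool_pos"],np.degrees(yaw),st["contact_force"]);print(rel(st["tool_pos"],yaw,[.530,-.205,.2]))
```

```text
1921 (0.48836949467658997, -0.06706679612398148) 0.027086272835731506 [ 0.48738749 -0.06602259  0.10397341]
[ 0.48934386 -0.06694036  0.24383668] 131.15858173464733 [ 1.04055625 -0.83256486 -0.70506656]
(array([-13.07,  -6.03,   4.38]), 0)
```

>>> send_rows --targets '[{"translation": [-4, -1.8, 0], "spin": 0, "jaw": 1}, {"translation": [-8, -3.7, 1], "spin": 0, "jaw": 1}, {"translation": [-11.5, -5.3, 2.4], "spin": 0, "jaw": 1}, {"translation": [-13, -6, 3.5], "spin": 0, "jaw": 1}, {"translation": [-13, -6, 3.5], "spin": 0, "jaw": 1}]'

```text
time: 13.3
tool_pos: [0.5286, -0.2055, 0.2035]
tool_rot: [-3.14, -0.004, 2.286]
contact_force: [-0.2, 1.2, 1.2]
opening: 0.0918
grip_force: 0.0
```

Run:
```python
from h import *
st=monitor.observe();im,d,W=cloud("wrist");save("pics/w3.png",im);np.save("w3.npy",W)
w=W.reshape(-1,3);v,u=np.mgrid[0:384,0:512];dark=im.max(2).ravel()<75
m=(np.hypot(w[:,0]-.53,w[:,1]+.205)<.05)&(w[:,2]>.055)&(w[:,2]<.08)
yaw=st["tool_rot"][2];print(st["tool_pos"],np.degrees(yaw),m.sum())
for mm in(m,m&dark):
    print([np.round(q,4) for q in cv2.minAreaRect(w[mm,:2].astype(np.float32))],np.median(w[mm],0),u.ravel()[mm].min(),u.ravel()[mm].max(),v.ravel()[mm].min(),v.ravel()[mm].max())
m=(w[:,2]>.166)&(w[:,2]<.2);print(m.sum(),w[m].min(0),w[m].max(0))
```

```text
[ 0.52861293 -0.20551189  0.20348224] 131.00190414636242 2281
[array([ 0.5394, -0.2154]), array([0.05  , 0.0706]), np.float64(39.6944)] [ 0.53349447 -0.2081432   0.06881829] 234 282 152 213
[array([ 0.5319, -0.2066]), array([0.05  , 0.0475]), np.float64(38.6363)] [ 0.53085703 -0.20540589  0.06932945] 234 282 152 195
2061 [ 0.54884031 -0.32531719  0.16606971] [ 0.6309547  -0.24583815  0.17987365]
```

View pics/w3.png

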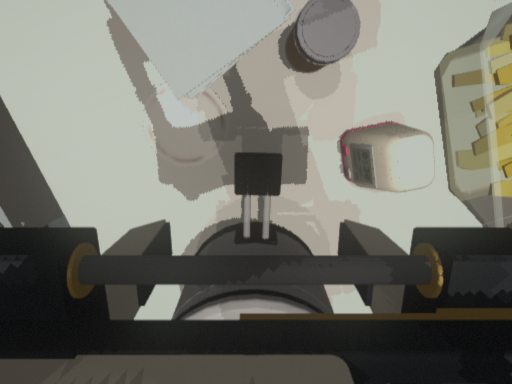

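The wrist view shows the black pad at (258,174), the timer at (390,155) and the canister at (327,30). I check how far the gripper body is from the timer along the closing line.

Run:
```python
from h import *
y=np.radians(131)
for n in("w3","w2","top","scene"):
    W=(np.load(n+".npy") if n[0]=="w" else np.load(n+".npz")["W"]).reshape(-1,3)
    m=(np.hypot(W[:,0]-.645,W[:,1]+.085)<.06)&(W[:,2]>.012)&(W[:,2]<.1); w=W[m]; d=w[:,:2]-[.5317,-.206]
    tx=np.cos(y)*d[:,0]+np.sin(y)*d[:,1]; ty=np.sin(y)*d[:,0]-np.cos(y)*d[:,1]
    for z0,z1 in((.012,.05),(.05,.07),(.07,.1)):
        k=(w[:,2]>=z0)&(w[:,2]<z1)&(tx>-.09)&(tx<.06)
        if k.sum()>5: print(n,z0,k.sum(),"ty 2%",np.percentile(ty[k],2).round(3),"tx",tx[k].min().round(3),tx[k].max().round(3), [np.round(q,3) for q in cv2.minAreaRect(np.c_[tx,ty][k].astype(np.float32))])
```

```text
w3 0.012 1328 ty 2% 0.106 tx -0.023 0.059 [array([0.021, 0.164]), array([0.12 , 0.064]), np.float64(73.754)]
w3 0.05 1473 ty 2% 0.112 tx -0.021 0.06 [array([0.018, 0.165]), array([0.108, 0.063]), np.float64(77.018)]
w3 0.07 4130 ty 2% 0.123 tx -0.018 0.06 [array([0.013, 0.167]), array([0.097, 0.073]), np.float64(74.245)]
w2 0.012 722 ty 2% 0.107 tx -0.003 0.056 [array([0.037, 0.157]), array([0.119, 0.038]), np.float64(68.914)]
w2 0.05 491 ty 2% 0.111 tx 0.01 0.059 [array([0.042, 0.157]), array([0.106, 0.025]), np.float64(66.966)]
w2 0.07 602 ty 2% 0.123 tx 0.02 0.047 [array([0.034, 0.14 ]), array([0.05 , 0.021]), np.float64(80.267)]
top 0.012 88 ty 2% 0.106 tx -0.021 0.051 [array([0.026, 0.133]), array([0.085, 0.051]), np.float64(40.788)]
top 0.05 84 ty 2% 0.115 tx -0.019 0.048 [array([0.028, 0.163]), array([0.11 , 0.059]), np.float64(63.278)]
top 0.07 317 ty 2% 0.127 tx -0.015 0.059 [array([0.02 , 0.171]), array([0.098, 0.061]), np.float64(75.435)]
scene 0.012 243 ty 2% 0.106 tx -0.02 0.052 [array([0.025, 0.162]), array([0.118, 0.064]), np.float64(71.995)]
scene 0.05 217 ty 2% 0.111 tx -0.017 0.059 [array([0.021, 0.167]), array([0.111, 0.061]), np.float64(77.585)]
scene 0.07 360 ty 2% 0.125 tx -0.014 0.06 [array([0.018, 0.169]), array([0.101, 0.066]), np.float64(77.711)]
```

>>> send_rows --targets '[{"translation": [-0.1, 0.1, 2], "spin": 1, "jaw": 0}, {"translation": [-0.2, 0.2, 5], "spin": 1, "jaw": 0}, {"translation": [-0.2, 0.2, 8.5], "spin": 1, "jaw": 0}, {"translation": [-0.2, 0.2, 11], "spin": 1, "jaw": 0}, {"translation": [-0.2, 0.2, 12], "spin": 1, "jaw": 0}]'

```text
time: 13.85
tool_pos: [0.5311, -0.2021, 0.0845]
tool_rot: [-3.141, -0.004, 2.273]
contact_force: [-1.1, -0.2, 0.2]
opening: 0.0566
grip_force: 0.0
```

>>> send_rows --targets '[{"translation": [0, 0, 0], "spin": 0, "jaw": 0}, {"translation": [0, 0, 0], "spin": 0, "jaw": 0}, {"translation": [0, 0, 0], "spin": 0, "jaw": 0}, {"translation": [0, 0, 0], "spin": 0, "jaw": 0}, {"translation": [0, 0, 0], "spin": 0, "jaw": 0}]'

```text
time: 14.35
tool_pos: [0.5327, -0.2047, 0.0869]
tool_rot: [3.141, 0.001, 2.272]
contact_force: [-0.0, -0.2, -0.0]
opening: 0.0165
grip_force: 0.0
```

>>> send_rows --targets '[{"translation": [0, 0, 0.8], "spin": 0, "jaw": 0}, {"translation": [0, 0, 1.5], "spin": 0, "jaw": 0}, {"translation": [0, 0, 1.9], "spin": 0, "jaw": 0}, {"translation": [0, 0, 2.3], "spin": 0, "jaw": 0}, {"translation": [0, 0, 2.7], "spin": 0, "jaw": 0}]'

```text
time: 14.85
tool_pos: [0.5322, -0.2044, 0.0586]
tool_rot: [-3.142, -0.0, 2.272]
contact_force: [-0.4, 0.9, 0.1]
opening: 0.0002
grip_force: 0.0
```

>>> send_rows --targets '[{"translation": [0, 0, 0.3], "spin": 0, "jaw": 0}, {"translation": [0, 0, 0.6], "spin": 0, "jaw": 0}, {"translation": [0, 0, 0.9], "spin": 0, "jaw": 0}, {"translation": [0, 0, 1.2], "spin": 0, "jaw": 0}, {"translation": [0, 0, 1.5], "spin": 0, "jaw": 0}]'

```text
time: 15.35
tool_pos: [0.5323, -0.2045, 0.0439]
tool_rot: [3.141, 0.0, 2.272]
contact_force: [-0.6, -0.2, 0.5]
opening: 0.0007
grip_force: 0.0
```

>>> send_rows --targets '[{"translation": [0, 0, 0.3], "spin": 0, "jaw": 0}, {"translation": [0, 0, 0.6], "spin": 0, "jaw": 0}, {"translation": [0, 0, 0.8], "spin": 0, "jaw": 0}, {"translation": [0, 0, 1.0], "spin": 0, "jaw": 0}, {"translation": [0, 0, 1.2], "spin": 0, "jaw": 0}]'

```text
time: 15.85
tool_pos: [0.5317, -0.2036, 0.0327]
tool_rot: [-3.142, -0.002, 2.272]
contact_force: [-4.3, 3.8, 8.2]
opening: 0.0003
grip_force: 3.9
```

>>> send_rows --targets '[{"translation": [0, 0, 0.1], "spin": 0, "jaw": 0}, {"translation": [0, 0, 0.2], "spin": 0, "jaw": 0}, {"translation": [0, 0, 0.3], "spin": 0, "jaw": 0}, {"translation": [0, 0, 0.4], "spin": 0, "jaw": 0}, {"translation": [0, 0, 0.4], "spin": 0, "jaw": 0}]'

```text
time: 16.35
tool_pos: [0.5316, -0.2035, 0.0283]
tool_rot: [-3.141, -0.002, 2.272]
contact_force: [-2.8, 1.9, 6.8]
opening: 0.0004
grip_force: 3.0
```

Run:
```python
from h import *
im,d,W=cloud("scene");save("pics/s2.png",cv2.resize(im[100:320,190:450],(780,660))[:600])
st=monitor.observe();print(st["tool_pos"],st["contact_force"])
```

```text
[ 0.53161077 -0.2035517   0.02840221] [-2.76107218  3.24679723  6.84765323]
```

View pics/s2.png

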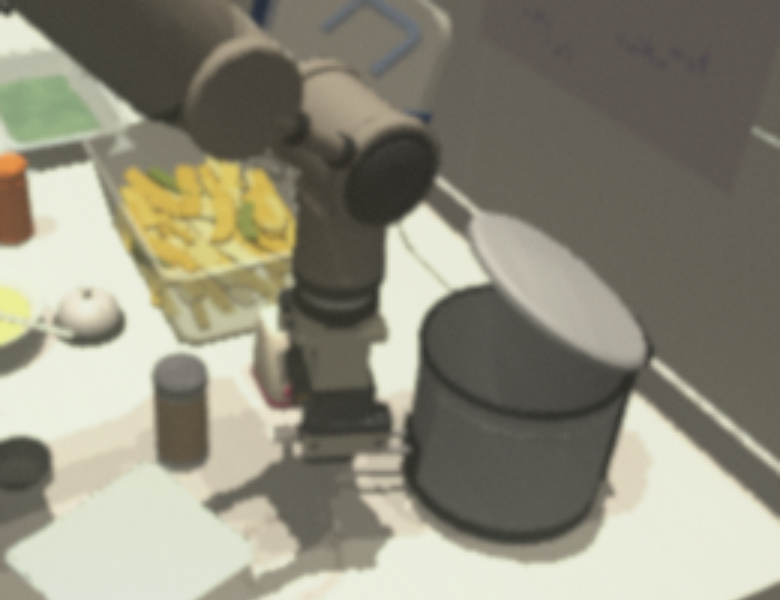

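The scene view shows the lid only about half open, with its rim edge at (475,215)–(640,360) in the crop, while the fingers are already at z = 0.028. I hold one call and check numerically.

>>> send_rows --targets '[{"translation": [0, 0, 0], "spin": 0, "jaw": 0}, {"translation": [0, 0, 0], "spin": 0, "jaw": 0}, {"translation": [0, 0, 0], "spin": 0, "jaw": 0}, {"translation": [0, 0, 0], "spin": 0, "jaw": 0}, {"translation": [0, 0, 0], "spin": 0, "jaw": 0}]'

```text
time: 16.9
tool_pos: [0.5316, -0.2036, 0.0285]
tool_rot: [-3.141, -0.002, 2.272]
contact_force: [-3.5, 3.7, 6.2]
opening: 0.0008
grip_force: 3.1
```

Run:
```python
from h import *
st=monitor.observe()
b=np.array([.6405,-.3365]);ex=np.array([.6405-.5317,-.3365+.206]);ex/=np.hypot(*ex);ey=np.array([-ex[1],ex[0]])
for n in("scene","wrist"):
    im,d,W=cloud(n); q=W.reshape(-1,3); X=(q[:,:2]-b)@ex; Y=(q[:,:2]-b)@ey; Z=q[:,2]
    m=(np.abs(Y)<.03)&(Z>.19)&(X>-.1)&(X<.25); 
    if m.sum(): print(n,"lid",m.sum(),[(X[m&(Z>a)&(Z<a+.02)].mean().round(3),a) for a in np.arange(.19,.37,.02) if (m&(Z>a)&(Z<a+.02)).any()])
    m=(np.abs(Y)<.03)&(X<-.1)&(X>-.23)&(Z>.01)&(Z<.12)
    for x in np.arange(-.23,-.1,.01):
        k=m&(X>=x)&(X<x+.01)
        if k.sum()>2: print(n,x.round(2),k.sum(),np.percentile(Z[k],[5,50,95]).round(3),np.percentile(Y[k],[2,98]).round(3))
t=np.array(st["tool_pos"]);print("tcp",(t[:2]-b)@ex,(t[:2]-b)@ey,t[2],st["contact_force"])
```

```text
scene lid 5025 [(np.float64(0.18), np.float64(0.19)), (np.float64(0.158), np.float64(0.21)), (np.float64(0.135), np.float64(0.22999999999999998)), (np.float64(0.097), np.float64(0.24999999999999997)), (np.float64(0.135), np.float64(0.26999999999999996)), (np.float64(0.233), np.float64(0.2899999999999999)), (np.float64(0.233), np.float64(0.30999999999999994)), (np.float64(0.233), np.float64(0.32999999999999996)), (np.float64(0.233), np.float64(0.3499999999999999))]
scene -0.2 15 [0.051 0.056 0.059] [-0.024  0.024]
scene -0.19 7 [0.05  0.055 0.056] [-0.025 -0.02 ]
scene -0.18 12 [0.048 0.054 0.058] [-0.024 -0.019]
scene -0.17 9 [0.048 0.053 0.056] [-0.024 -0.019]
scene -0.16 10 [0.049 0.054 0.055] [-0.024 -0.019]
scene -0.13 4 [0.048 0.049 0.051] [-0.016 -0.013]
scene -0.12 6 [0.046 0.05  0.052] [-0.015 -0.009]
scene -0.11 17 [0.046 0.05  0.053] [-0.015  0.014]
wrist -0.2 880 [0.054 0.057 0.059] [-0.023  0.023]
wrist -0.19 2128 [0.057 0.059 0.085] [-0.023  0.023]
wrist -0.18 227 [0.056 0.058 0.104] [-0.024  0.024]
wrist -0.17 221 [0.093 0.103 0.11 ] [-0.002  0.003]
tcp -0.17184088306811207 0.001496583476695429 0.02846464773484727 [-3.53345919  3.72590743  6.24714796]
```

Run:
```python
from h import *
a,_,_=cloud("wrist");b,_,_=cloud("scene")
A=cv2.resize(a[110:310,160:360],(400,400),interpolation=2);B=cv2.resize(b[205:275,260:330],(400,400),interpolation=2)
save("pics/c2.png",np.hstack([A,B]))
```

```text
(no output)
```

View pics/c2.png

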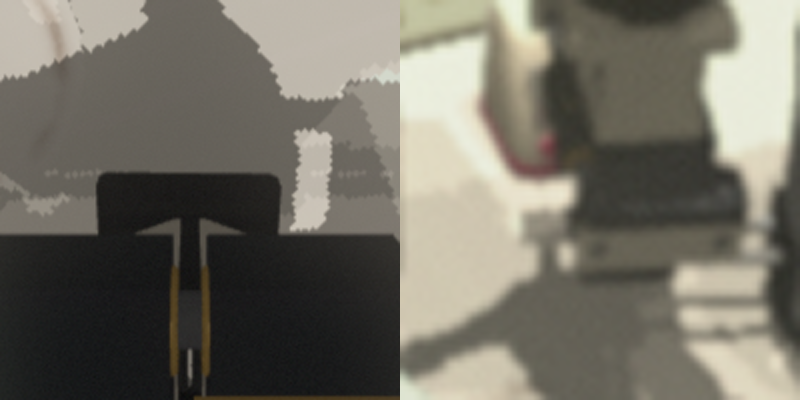

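The closed fingertips have sunk about 26 mm past the pad's top, with the pad only about 14 mm down, so this press is not clean. I ease it back up and pinch the pad across its sides instead.

>>> send_rows --targets '[{"translation": [0, 0, -0.1], "spin": 0, "jaw": 0}, {"translation": [0, 0, -0.25], "spin": 0, "jaw": 0}, {"translation": [0, 0, -0.4], "spin": 0, "jaw": 0}, {"translation": [0, 0, -0.55], "spin": 0, "jaw": 0}, {"translation": [0, 0, -0.7], "spin": 0, "jaw": 0}]'

```text
time: 17.6
tool_pos: [0.5322, -0.2042, 0.0359]
tool_rot: [3.141, -0.0, 2.272]
contact_force: [-2.5, 1.1, 6.5]
opening: 0.0002
grip_force: 3.5
```

>>> send_rows --targets '[{"translation": [0, 0, -0.12], "spin": 0, "jaw": 0}, {"translation": [0, 0, -0.25], "spin": 0, "jaw": 0}, {"translation": [0, 0, -0.4], "spin": 0, "jaw": 0}, {"translation": [0, 0, -0.55], "spin": 0, "jaw": 0}, {"translation": [0, 0, -0.7], "spin": 0, "jaw": 0}]'

```text
time: 18.1
tool_pos: [0.5324, -0.2045, 0.0424]
tool_rot: [3.141, 0.001, 2.272]
contact_force: [0.0, 0.2, -0.6]
opening: 0.0004
grip_force: 0.0
```

```bash
cat >> h.py <<'E'
b=np.array([.6405,-.3365]);ex=np.array([.6405-.5317,-.3365+.206]);ex/=np.hypot(*ex);ey=np.array([-ex[1],ex[0]])
def padstate():
    st=monitor.observe()
    im,d,W=cloud("scene"); q=W.reshape(-1,3); X=(q[:,:2]-b)@ex; Y=(q[:,:2]-b)@ey; Z=q[:,2]
    m=(np.hypot(X,Y)<.2)&(X>-.09)&(X<.2)&(Y<.06)&(Y>-.06)&(Z>.1)&(Z<.4);k=m&(X<.0)
    print("lid/bin zmax",np.percentile(Z[m],99).round(3),"front half",np.percentile(Z[k],[50,98]).round(3) if k.any() else 0)
    m=(np.abs(Y)<.03)&(X<-.145)&(X>-.195)&(Z>.01)&(Z<.09);print("scene pad",m.sum(),np.percentile(Z[m],[10,50,90]).round(3) if m.any() else 0)
    im,d,W=cloud("wrist"); q=W.reshape(-1,3); X=(q[:,:2]-b)@ex; Y=(q[:,:2]-b)@ey; Z=q[:,2]
    m=(np.abs(Y)<.022)&(X<-.185)&(X>-.193)&(Z>.01)&(Z<.09)&(im.max(2).ravel()<90);print("wrist pad edge",m.sum(),np.percentile(Z[m],[10,50,90]).round(3) if m.any() else 0)
    t=np.array(st["tool_pos"]);print("tcp",((t[:2]-b)@ex).round(4),((t[:2]-b)@ey).round(4),t[2].round(4),st["contact_force"].round(1),"t",st["time"],"yaw",np.degrees(st["tool_rot"][2]).round(1),"open",st["opening"])
E
python3 -c "
from h import *
padstate()"
```

```text
lid/bin zmax 0.184 front half [0.179 0.183]
scene pad 57 [0.061 0.067 0.07 ]
wrist pad edge 1392 [0.069 0.071 0.072]
tcp -0.1706 0.0015 0.0424 [ 0.   0.2 -0.6] t 18.1 yaw 130.2 open 0.0003932013000391607
```

The lid came down gently and is shut (pad top 0.070). Next I rise, open, and straddle the pad to pinch it.

>>> send_rows --targets '[{"translation": [0, 0, -2], "spin": 0, "jaw": 0}, {"translation": [0, 0, -4], "spin": 0, "jaw": 0.9}, {"translation": [0, -0.15, -4.8], "spin": 0, "jaw": 0.9}, {"translation": [0, -0.15, -4.8], "spin": 0, "jaw": 0.9}, {"translation": [0, -0.15, -4.8], "spin": 0, "jaw": 0.9}]'

```text
time: 18.7
tool_pos: [0.5307, -0.2052, 0.0893]
tool_rot: [-3.141, -0.001, 2.272]
contact_force: [-0.2, 1.0, -0.9]
opening: 0.0279
grip_force: 0.0
```

>>> send_rows --targets '[{"translation": [0, 0, 0], "spin": 0, "jaw": 0.9}, {"translation": [0, 0, 0], "spin": 0, "jaw": 0.9}, {"translation": [0, 0, 0], "spin": 0, "jaw": 0.9}, {"translation": [0, 0, 0], "spin": 0, "jaw": 0.9}, {"translation": [0, 0, 0], "spin": 0, "jaw": 0.9}]'

```text
time: 19.2
tool_pos: [0.5311, -0.2054, 0.09]
tool_rot: [3.142, -0.0, 2.272]
contact_force: [0.7, 0.3, 0.4]
opening: 0.0678
grip_force: 0.0
```

>>> send_rows --targets '[{"translation": [0, 0, 0], "spin": 0, "jaw": 0.9}, {"translation": [0, 0, 1.5], "spin": 0, "jaw": 0.9}, {"translation": [0, 0, 3], "spin": 0, "jaw": 0.9}, {"translation": [0, 0, 4.2], "spin": 0, "jaw": 0.9}, {"translation": [0, 0, 4.2], "spin": 0, "jaw": 0.9}]'

```text
time: 19.7
tool_pos: [0.5301, -0.2048, 0.0465]
tool_rot: [-3.14, -0.003, 2.272]
contact_force: [0.1, -0.7, -0.7]
opening: 0.0825
grip_force: 0.0
```

>>> send_rows --targets '[{"translation": [0, 0, 0], "spin": 0, "jaw": 0.4}, {"translation": [0, 0, 0], "spin": 0, "jaw": 0.4}, {"translation": [0, 0, 0], "spin": 0, "jaw": 0.4}, {"translation": [0, 0, 0], "spin": 0, "jaw": 0.4}, {"translation": [0, 0, 0], "spin": 0, "jaw": 0.4}]' --force 35

```text
time: 20.2
tool_pos: [0.5313, -0.2055, 0.0485]
tool_rot: [3.141, 0.001, 2.272]
contact_force: [-0.2, -0.4, 0.5]
opening: 0.0472
grip_force: 0.0
```

>>> send_rows --targets '[{"translation": [0, 0, 0], "spin": 0, "jaw": 0.3}, {"translation": [0, 0, 0], "spin": 0, "jaw": 0.3}, {"translation": [0, 0, 0], "spin": 0, "jaw": 0.3}, {"translation": [0, 0, 0], "spin": 0, "jaw": 0.3}, {"translation": [0, 0, 0], "spin": 0, "jaw": 0.3}]'

```text
time: 20.7
tool_pos: [0.5311, -0.2054, 0.0481]
tool_rot: [3.142, -0.0, 2.272]
contact_force: [-0.4, -0.0, -0.8]
opening: 0.0276
grip_force: 0.0
```

```bash
python3 -c "
from h import *
padstate()"
```

```text
lid/bin zmax 0.184 front half [0.179 0.183]
scene pad 81 [0.063 0.068 0.071]
wrist pad edge 1286 [0.069 0.071 0.072]
tcp -0.1708 -0.0 0.0481 [-0.4 -0.  -0.8] t 20.7 yaw 130.2 open 0.02757053143134267
```

The fingers closed to 28 mm without meeting the 50 mm pad, so the real fingertips seem to end about 25 mm above the reported TCP. I rise and check this against the scene depth.

>>> send_rows --targets '[{"translation": [0, 0, -2], "spin": 0, "jaw": 0.3}, {"translation": [0, 0, -4], "spin": 0, "jaw": 0.9}, {"translation": [0, 0, -6], "spin": 0, "jaw": 0.9}, {"translation": [0, 0, -7], "spin": 0, "jaw": 0.9}, {"translation": [0, 0, -7], "spin": 0, "jaw": 0.9}]'

```text
time: 21.3
tool_pos: [0.5319, -0.2058, 0.1194]
tool_rot: [3.14, 0.003, 2.272]
contact_force: [1.0, -0.9, -0.8]
opening: 0.0548
grip_force: 0.0
```

Run:
```python
from h import *
st=monitor.observe(); t=np.array(st["tool_pos"]); print(t,st["opening"],st["qpos"])
im,d,W=cloud("scene"); save("pics/s3.png",cv2.resize(im[180:290,240:390],(750,550),interpolation=2))
q=W.reshape(-1,3); X=(q[:,:2]-b)@ex; Y=(q[:,:2]-b)@ey; Z=q[:,2]
for z in np.arange(.06,.26,.01):
    m=(X>-.24)&(X<-.10)&(np.abs(Y)<.11)&(Z>=z)&(Z<z+.01)
    if m.sum()>1: print(z.round(3),m.sum(),"X",np.percentile(X[m],[2,50,98]).round(3),"Y",np.percentile(Y[m],[2,50,98]).round(3))
```

```text
[ 0.53193292 -0.20579472  0.11940772] 0.054815581370984204 [-5.03554616e-01  4.92534930e-01  1.51236060e+00  9.51011011e-05
  1.13378149e+00 -1.20450791e+00]
0.06 195 X [-0.194 -0.159 -0.123] Y [-0.025 -0.005  0.023]
0.07 77 X [-0.193 -0.184 -0.167] Y [-0.024 -0.004  0.021]
0.16 25 X [-0.182 -0.173 -0.162] Y [-0.046 -0.043 -0.038]
0.17 13 X [-0.18  -0.171 -0.161] Y [-0.046 -0.045 -0.043]
0.21 65 X [-0.208 -0.178 -0.137] Y [-0.088 -0.085  0.071]
0.22 148 X [-0.208 -0.192 -0.136] Y [-0.088 -0.085  0.079]
0.23 174 X [-0.208 -0.199 -0.138] Y [-0.093 -0.018  0.08 ]
0.24 107 X [-0.208 -0.183 -0.137] Y [-0.095 -0.092  0.077]
0.25 491 X [-0.207 -0.177 -0.138] Y [-0.095 -0.074  0.084]
```

View pics/s3.png

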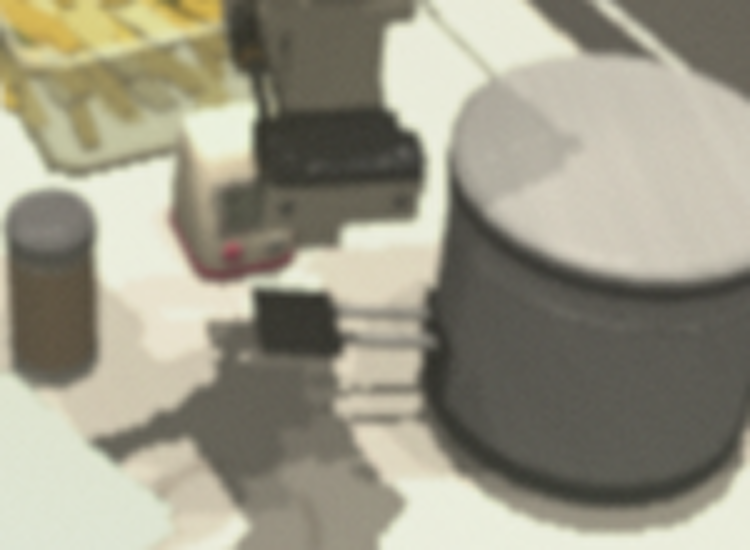

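The cropped scene view shows the lid shut, with the pad at (295,320) and the fingers ending well above it at (320,240). The gripper body starts at z = 0.21 with the TCP at 0.119, so the real fingertips are about 25 mm above the reported TCP. I allow for that and pinch the pad.

>>> send_rows --targets '[{"translation": [0, 0, 0], "spin": 0, "jaw": 0.95}, {"translation": [0, 0, 2], "spin": 0, "jaw": 0.95}, {"translation": [0, 0, 4], "spin": 0, "jaw": 0.95}, {"translation": [0, 0, 6], "spin": 0, "jaw": 0.95}, {"translation": [0, 0, 7.5], "spin": 0, "jaw": 0.95}]'

```text
time: 21.85
tool_pos: [0.5299, -0.2048, 0.0406]
tool_rot: [-3.14, -0.003, 2.272]
contact_force: [0.3, -0.4, -0.1]
opening: 0.087
grip_force: 0.0
```

>>> send_rows --targets '[{"translation": [0, 0, 1], "spin": 0, "jaw": 0.95}, {"translation": [0, 0, 2], "spin": 0, "jaw": 0.95}, {"translation": [0, 0, 2.2], "spin": 0, "jaw": 0.95}, {"translation": [0, 0, 2.2], "spin": 0, "jaw": 0.4}, {"translation": [0, 0, 2.2], "spin": 0, "jaw": 0.4}]'

```text
time: 22.35
tool_pos: [0.5316, -0.2056, 0.0217]
tool_rot: [3.141, 0.001, 2.272]
contact_force: [1.1, 0.1, -0.3]
opening: 0.0757
grip_force: 0.0
```

>>> send_rows --targets '[{"translation": [0, 0, 0], "spin": 0, "jaw": 0.4}, {"translation": [0, 0, 0], "spin": 0, "jaw": 0.4}, {"translation": [0, 0, 0], "spin": 0, "jaw": 0.4}, {"translation": [0, 0, 0], "spin": 0, "jaw": 0.4}, {"translation": [0, 0, 0], "spin": 0, "jaw": 0.4}]'

```text
time: 22.85
tool_pos: [0.532, -0.2049, 0.0214]
tool_rot: [3.14, 0.001, 2.271]
contact_force: [3.6, 4.5, 1.4]
opening: 0.0494
grip_force: 35.0
```

```bash
python3 -c "
from h import *
padstate()"
```

```text
lid/bin zmax 0.184 front half [0.179 0.183]
scene pad 1 [0.05 0.05 0.05]
wrist pad edge 1816 [0.069 0.071 0.072]
tcp -0.1706 0.0009 0.0214 [3.6 4.5 1.4] t 22.85 yaw 130.1 open 0.04942683797054492
```

Pinched at 49 mm. I press the pedal down along its arc.

>>> send_rows --targets '[{"translation": [0.05, 0, 0.3], "spin": 0, "jaw": 0.4}, {"translation": [0.1, 0, 0.6], "spin": 0, "jaw": 0.4}, {"translation": [0.1, 0, 0.9], "spin": 0, "jaw": 0.4}, {"translation": [0.15, 0, 1.2], "spin": 0, "jaw": 0.4}, {"translation": [0.15, 0, 1.5], "spin": 0, "jaw": 0.4}]'

```text
time: 23.45
tool_pos: [0.5313, -0.204, 0.0076]
tool_rot: [3.14, 0.002, 2.272]
contact_force: [0.5, 4.1, 9.9]
opening: 0.0495
grip_force: 35.0
```

>>> send_rows --targets '[{"translation": [0, 0, 0.3], "spin": 0, "jaw": 0.4}, {"translation": [0, 0, 0.6], "spin": 0, "jaw": 0.4}, {"translation": [0, 0, 0.9], "spin": 0, "jaw": 0.4}, {"translation": [0, 0, 1.2], "spin": 0, "jaw": 0.4}, {"translation": [0, 0, 1.4], "spin": 0, "jaw": 0.4}]'

```text
time: 23.95
tool_pos: [0.5313, -0.204, -0.0072]
tool_rot: [3.14, 0.002, 2.272]
contact_force: [3.6, 4.1, 2.8]
opening: 0.0494
grip_force: 35.0
```

>>> send_rows --targets '[{"translation": [0, 0, 0.25], "spin": 0, "jaw": 0.4}, {"translation": [0, 0, 0.5], "spin": 0, "jaw": 0.4}, {"translation": [0, 0, 0.7], "spin": 0, "jaw": 0.4}, {"translation": [-0.05, 0, 0.9], "spin": 0, "jaw": 0.4}, {"translation": [-0.05, 0, 1.05], "spin": 0, "jaw": 0.4}]'

```text
time: 24.45
tool_pos: [0.5318, -0.2046, -0.0182]
tool_rot: [3.14, 0.002, 2.272]
contact_force: [4.3, 2.4, -0.5]
opening: 0.0492
grip_force: 35.0
```

```bash
python3 -c "
from h import *
padstate()"
```

```text
lid/bin zmax 0.352 front half [0.137 0.164]
scene pad 1 [0.012 0.012 0.012]
wrist pad edge 1806 [0.025 0.027 0.029]
tcp -0.1709 0.0009 -0.0182 [ 4.3  2.4 -0.5] t 24.45 yaw 130.1 open 0.049188272500154895
```

>>> send_rows --targets '[{"translation": [0, 0, 0.1], "spin": 0, "jaw": 0.4}, {"translation": [0, 0, 0.1], "spin": 0, "jaw": 0.4}, {"translation": [0, 0, 0.1], "spin": 0, "jaw": 0.4}, {"translation": [0, 0, 0], "spin": 0, "jaw": 0.8}, {"translation": [0, 0, 0], "spin": 0, "jaw": 1}]'

```text
time: 25.05
tool_pos: [0.5301, -0.2048, -0.0185]
tool_rot: [-3.141, -0.001, 2.272]
contact_force: [0.3, 0.9, 0.6]
opening: 0.0612
grip_force: 0.0
```

>>> send_rows --targets '[{"translation": [0, 0, 0], "spin": 0, "jaw": 1}, {"translation": [0, 0, 0], "spin": 0, "jaw": 1}, {"translation": [0, 0, 0], "spin": 0, "jaw": 1}, {"translation": [0, 0, 0], "spin": 0, "jaw": 1}, {"translation": [0, 0, -1], "spin": 0, "jaw": 1}]'

```text
time: 25.55
tool_pos: [0.5295, -0.2042, -0.0092]
tool_rot: [-3.141, -0.003, 2.272]
contact_force: [0.7, -0.2, 0.2]
opening: 0.0913
grip_force: 0.0
```

>>> send_rows --targets '[{"translation": [0, 0, -4], "spin": 0, "jaw": 1}, {"translation": [0, 0, -8.5], "spin": 0, "jaw": 1}, {"translation": [0, 0, -13], "spin": 0, "jaw": 1}, {"translation": [0, 0, -17.5], "spin": 0, "jaw": 1}, {"translation": [0, 0, -19], "spin": 0, "jaw": 1}]'

```text
time: 26.05
tool_pos: [0.5324, -0.2056, 0.1878]
tool_rot: [3.138, 0.009, 2.272]
contact_force: [0.7, -0.8, -0.4]
opening: 0.092
grip_force: 0.0
```

```bash
python3 -c "
from h import *
padstate();st=monitor.observe();print(rel(st['tool_pos'],st['tool_rot'][2],[.4891,-.0668,.18]))"
```

```text
lid/bin zmax 0.348 front half [0.137 0.165]
scene pad 237 [0.025 0.028 0.032]
wrist pad edge 300 [0.024 0.026 0.028]
tcp -0.1698 0.0008 0.1878 [ 0.7 -0.8 -0.4] t 26.05 yaw 130.2 open 0.09198523577941504
(array([13.35,  5.67,  0.54]), 0)
```

The lid stays open (top 0.35, pad down). I fetch the empty canister, gripping lower now that the tip offset is known.

>>> send_rows --targets '[{"translation": [4, 1.7, 0], "spin": 0, "jaw": 1}, {"translation": [8, 3.4, 0], "spin": 0, "jaw": 1}, {"translation": [11.5, 4.9, 0], "spin": 0, "jaw": 1}, {"translation": [13.3, 5.7, 0], "spin": 0, "jaw": 1}, {"translation": [13.3, 5.7, 0], "spin": 0, "jaw": 1}]'

```text
time: 26.65
tool_pos: [0.4866, -0.0638, 0.1806]
tool_rot: [-3.14, -0.003, 2.275]
contact_force: [-0.3, -0.9, 0.6]
opening: 0.0918
grip_force: 0.0
```

>>> send_rows --targets '[{"translation": [0, 0, 3], "spin": 0, "jaw": 1}, {"translation": [0, 0, 7], "spin": 0, "jaw": 1}, {"translation": [0, 0, 11], "spin": 0, "jaw": 1}, {"translation": [0, 0, 14], "spin": 0, "jaw": 1}, {"translation": [0, 0, 15.2], "spin": 0, "jaw": 1}]'

```text
time: 27.15
tool_pos: [0.486, -0.0665, 0.0261]
tool_rot: [-3.138, -0.005, 2.271]
contact_force: [0.4, 0.5, -0.4]
opening: 0.0918
grip_force: 0.0
```

>>> send_rows --targets '[{"translation": [0, 0, 0], "spin": 0, "jaw": 0.4}, {"translation": [0, 0, 0], "spin": 0, "jaw": 0.4}, {"translation": [0, 0, 0], "spin": 0, "jaw": 0.4}, {"translation": [0, 0, 0], "spin": 0, "jaw": 0.4}, {"translation": [0, 0, 0], "spin": 0, "jaw": 0.4}]' --force 20

```text
time: 27.65
tool_pos: [0.4889, -0.0664, 0.0305]
tool_rot: [3.14, 0.002, 2.272]
contact_force: [0.2, 0.5, 0.5]
opening: 0.0567
grip_force: 0.0
```

>>> send_rows --targets '[{"translation": [0, 0, 0], "spin": 0, "jaw": 0.4}, {"translation": [0, 0, 0], "spin": 0, "jaw": 0.4}, {"translation": [0, 0, -1], "spin": 0, "jaw": 0.4}, {"translation": [0, 0, -3], "spin": 0, "jaw": 0.4}, {"translation": [0, 0, -5], "spin": 0, "jaw": 0.4}]'

```text
time: 28.15
tool_pos: [0.4878, -0.0661, 0.0803]
tool_rot: [-3.141, -0.001, 2.272]
contact_force: [0.2, -0.2, -0.9]
opening: 0.0536
grip_force: 20.0
```

```bash
python3 -c "
from h import *
st=monitor.observe();print(st['tool_pos'],st['opening'],st['grip_force'],rel(st['tool_pos'],st['tool_rot'][2],[.4891,-.0668,.25]),rel([.4891,-.0668,.25],st['tool_rot'][2],[*(b-.010*ex),.25]))"
```

```text
[ 0.48779427 -0.0660561   0.08026301] 0.05358127422547855 19.999971985816956 (array([ -0.14,   0.05, -16.97]), 0) (array([-29.38,  -5.82,  -0.  ]), 0)
```

>>> send_rows --targets '[{"translation": [0, 0, -4], "spin": 0, "jaw": 0.4}, {"translation": [0, 0, -8], "spin": 0, "jaw": 0.4}, {"translation": [0, 0, -12], "spin": 0, "jaw": 0.4}, {"translation": [-1, -0.2, -15], "spin": 0, "jaw": 0.4}, {"translation": [-4, -0.8, -16], "spin": 0, "jaw": 0.4}]'

```text
time: 28.65
tool_pos: [0.5086, -0.101, 0.2442]
tool_rot: [3.138, 0.005, 2.274]
contact_force: [0.9, -0.5, -0.8]
opening: 0.0536
grip_force: 20.0
```

>>> send_rows --targets '[{"translation": [-4, -0.8, 0], "spin": 0, "jaw": 0.4}, {"translation": [-8.5, -1.7, 0], "spin": 0, "jaw": 0.4}, {"translation": [-13, -2.6, 0], "spin": 0, "jaw": 0.4}, {"translation": [-17.5, -3.5, 0], "spin": 0, "jaw": 0.4}, {"translation": [-21, -4.2, 0], "spin": 0, "jaw": 0.4}]'

```text
time: 29.15
tool_pos: [0.6116, -0.2917, 0.2394]
tool_rot: [-3.141, -0.001, 2.271]
contact_force: [0.2, 0.8, -0.9]
opening: 0.053
grip_force: 20.0
```

>>> send_rows --targets '[{"translation": [-2, -0.4, 0], "spin": 0, "jaw": 0.4}, {"translation": [-4, -0.8, 0], "spin": 0, "jaw": 0.4}, {"translation": [-4.4, -0.8, 0], "spin": 0, "jaw": 0.4}, {"translation": [-4.4, -0.8, 0], "spin": 0, "jaw": 0.4}, {"translation": [-4.4, -0.8, 0], "spin": 0, "jaw": 0.4}]'

```text
time: 29.65
tool_pos: [0.6333, -0.3273, 0.2398]
tool_rot: [3.141, -0.001, 2.272]
contact_force: [-0.2, 0.3, -0.2]
opening: 0.0532
grip_force: 20.0
```

```bash
python3 -c "
from h import *
st=monitor.observe();t=np.array(st['tool_pos']);print(t,st['opening'],st['grip_force'],st['contact_force'],(t[:2]-b)@ex,(t[:2]-b)@ey,rel(t,st['tool_rot'][2],[*(b-.01*ex),.088]))"
```

```text
[ 0.63330288 -0.32732845  0.23982358] 0.05322739598734559 19.999999701976776 [-0.18639134  0.26313515 -0.22500622] -0.011653185085712316 0.0003451382160098871 (array([-0.17, -0.04, 15.18]), 0)
```

Centred over the mouth. I lower the canister, release it and withdraw.

>>> send_rows --targets '[{"translation": [-0.1, 0, 4], "spin": 0, "jaw": 0.4}, {"translation": [-0.1, 0, 8], "spin": 0, "jaw": 0.4}, {"translation": [-0.1, 0, 12], "spin": 0, "jaw": 0.4}, {"translation": [-0.1, 0, 14], "spin": 0, "jaw": 0.4}, {"translation": [-0.1, 0, 14.8], "spin": 0, "jaw": 0.4}]'

```text
time: 30.15
tool_pos: [0.6328, -0.3271, 0.0893]
tool_rot: [-3.14, -0.005, 2.273]
contact_force: [-0.1, -0.4, -0.7]
opening: 0.053
grip_force: 20.0
```

>>> send_rows --targets '[{"translation": [0, 0, 0.2], "spin": 0, "jaw": 0.4}, {"translation": [0, 0, 0.2], "spin": 0, "jaw": 0.4}, {"translation": [0, 0, 0.2], "spin": 0, "jaw": 0.4}, {"translation": [0, 0, 0.2], "spin": 0, "jaw": 0.95}, {"translation": [0, 0, 0.2], "spin": 0, "jaw": 0.95}]'

```text
time: 30.65
tool_pos: [0.6347, -0.3294, 0.0908]
tool_rot: [3.141, 0.002, 2.272]
contact_force: [0.6, 0.1, 0.2]
opening: 0.0649
grip_force: 0.0
```

>>> send_rows --targets '[{"translation": [0, 0, 0], "spin": 0, "jaw": 0.95}, {"translation": [0, 0, 0], "spin": 0, "jaw": 0.95}, {"translation": [0, 0, 0], "spin": 0, "jaw": 0.95}, {"translation": [0, 0, 0], "spin": 0, "jaw": 0.95}, {"translation": [0, 0, 0], "spin": 0, "jaw": 0.95}]'

```text
time: 31.15
tool_pos: [0.6342, -0.3291, 0.0895]
tool_rot: [3.142, -0.0, 2.272]
contact_force: [0.6, -0.2, -0.4]
opening: 0.0873
grip_force: 0.0
```

>>> send_rows --targets '[{"translation": [0, 0, -3], "spin": 0, "jaw": 1}, {"translation": [0, 0, -7], "spin": 0, "jaw": 1}, {"translation": [0, 0, -11.5], "spin": 0, "jaw": 1}, {"translation": [0, 0, -15], "spin": 0, "jaw": 1}, {"translation": [0, 0, -15.5], "spin": 0, "jaw": 1}]'

```text
time: 31.65
tool_pos: [0.6358, -0.3301, 0.251]
tool_rot: [3.139, 0.01, 2.272]
contact_force: [-0.0, -0.4, -0.0]
opening: 0.0913
grip_force: 0.0
```

```bash
python3 -c "
from h import *
st=monitor.observe();im,d,W=cloud('wrist');q=W.reshape(-1,3);m=(np.hypot(*(q[:,:2]-b).T)<.08);z=q[m,2];print(m.sum(),np.histogram(z,np.arange(0,.3,.02)))
t=np.array(st['tool_pos']);print(t,st['opening'],rel(t,st['tool_rot'][2],[*(b-.170*ex),.16]))"
```

```text
78557 (array([7126,   40, 1057,  866, 1122, 1263,   11,    0,    0,    0,    0,
          0,    0,    9]), array([0.  , 0.02, 0.04, 0.06, 0.08, 0.1 , 0.12, 0.14, 0.16, 0.18, 0.2 ,
       0.22, 0.24, 0.26, 0.28]))
[ 0.63581466 -0.33009057  0.25104755] 0.09130161443512073 (array([16.21,  0.05,  9.1 ]), 0)
```

The canister stands inside the bin. Back to the pedal to pinch it.

>>> send_rows --targets '[{"translation": [4, 0, 0], "spin": 0, "jaw": 1}, {"translation": [8.5, 0, 0], "spin": 0, "jaw": 1}, {"translation": [13, 0, 0], "spin": 0, "jaw": 1}, {"translation": [16, 0, 0], "spin": 0, "jaw": 1}, {"translation": [16.1, 0, 2], "spin": 0, "jaw": 1}]'

```text
time: 32.2
tool_pos: [0.529, -0.2034, 0.2261]
tool_rot: [3.14, 0.002, 2.274]
contact_force: [0.5, -0.4, -0.1]
opening: 0.0919
grip_force: 0.0
```

>>> send_rows --targets '[{"translation": [0, 0, 4.5], "spin": 0, "jaw": 1}, {"translation": [0, 0, 9], "spin": 0, "jaw": 1}, {"translation": [0, 0, 13], "spin": 0, "jaw": 1}, {"translation": [0, 0, 15], "spin": 0, "jaw": 1}, {"translation": [0, 0, 15], "spin": 0, "jaw": 1}]'

```text
time: 32.7
tool_pos: [0.5271, -0.2043, 0.0699]
tool_rot: [-3.138, -0.009, 2.272]
contact_force: [-0.7, 0.7, 0.2]
opening: 0.0921
grip_force: 0.0
```

```bash
python3 -c "
from h import *
padstate();st=monitor.observe();t=np.array(st['tool_pos']);print(rel(t,st['tool_rot'][2],[*(b-.171*ex),-.018]))"
```

```text
lid/bin zmax 0.348 front half [0.138 0.164]
scene pad 217 [0.024 0.028 0.031]
wrist pad edge 670 [0.024 0.026 0.028]
tcp -0.1741 -0.0024 0.0699 [-0.7  0.7  0.2] t 32.7 yaw 130.2 open 0.09210889823081776
(array([-0.01,  0.12,  9.22]), 0)
```

>>> send_rows --targets '[{"translation": [0, 0.1, 3], "spin": 0, "jaw": 1}, {"translation": [0, 0.1, 6], "spin": 0, "jaw": 1}, {"translation": [0, 0.1, 8], "spin": 0, "jaw": 1}, {"translation": [0, 0.1, 9], "spin": 0, "jaw": 1}, {"translation": [0, 0.1, 9.2], "spin": 0, "jaw": 0.8}]'

```text
time: 33.3
tool_pos: [0.5314, -0.2055, -0.0172]
tool_rot: [3.141, 0.0, 2.272]
contact_force: [-0.6, 0.1, 0.2]
opening: 0.0874
grip_force: 0.0
```

>>> send_rows --targets '[{"translation": [0, 0, 0], "spin": 0, "jaw": 0.4}, {"translation": [0, 0, 0], "spin": 0, "jaw": 0.4}, {"translation": [0, 0, 0], "spin": 0, "jaw": 0.4}, {"translation": [0, 0, 0], "spin": 0, "jaw": 0.4}, {"translation": [0, 0, 0], "spin": 0, "jaw": 0.4}]' --force 35

```text
time: 33.8
tool_pos: [0.5322, -0.205, -0.0169]
tool_rot: [3.14, 0.001, 2.271]
contact_force: [1.8, 2.3, 0.6]
opening: 0.0497
grip_force: 35.0
```

>>> send_rows --targets '[{"translation": [0, 0, 0], "spin": 0, "jaw": 0.4}, {"translation": [0, 0, 0], "spin": 0, "jaw": 0.4}, {"translation": [0, 0, 0], "spin": 0, "jaw": 0.4}, {"translation": [0, 0, 0], "spin": 0, "jaw": 0.4}, {"translation": [0, 0, 0], "spin": 0, "jaw": 0.4}]'

```text
time: 34.3
tool_pos: [0.5321, -0.205, -0.0169]
tool_rot: [3.14, 0.001, 2.271]
contact_force: [3.3, 3.8, 2.6]
opening: 0.0495
grip_force: 35.0
```

Pinched. I ease it up slowly.

>>> send_rows --targets '[{"translation": [0, 0, -0.1], "spin": 0, "jaw": 0.4}, {"translation": [0, 0, -0.25], "spin": 0, "jaw": 0.4}, {"translation": [0.05, 0, -0.4], "spin": 0, "jaw": 0.4}, {"translation": [0.05, 0, -0.55], "spin": 0, "jaw": 0.4}, {"translation": [0.05, 0, -0.7], "spin": 0, "jaw": 0.4}]'

```text
time: 34.8
tool_pos: [0.5316, -0.2045, -0.0107]
tool_rot: [3.14, 0.0, 2.271]
contact_force: [5.4, 3.6, -4.0]
opening: 0.0494
grip_force: 35.0
```

>>> send_rows --targets '[{"translation": [0, 0, -0.15], "spin": 0, "jaw": 0.4}, {"translation": [0, 0, -0.3], "spin": 0, "jaw": 0.4}, {"translation": [0, 0, -0.45], "spin": 0, "jaw": 0.4}, {"translation": [0, 0, -0.6], "spin": 0, "jaw": 0.4}, {"translation": [0, 0, -0.75], "spin": 0, "jaw": 0.4}]'

```text
time: 35.3
tool_pos: [0.5313, -0.2041, -0.003]
tool_rot: [3.14, -0.001, 2.271]
contact_force: [4.2, 5.5, -1.0]
opening: 0.0495
grip_force: 35.0
```

>>> send_rows --targets '[{"translation": [0, 0, -0.15], "spin": 0, "jaw": 0.4}, {"translation": [0, 0, -0.3], "spin": 0, "jaw": 0.4}, {"translation": [0, 0, -0.45], "spin": 0, "jaw": 0.4}, {"translation": [-0.05, 0, -0.6], "spin": 0, "jaw": 0.4}, {"translation": [-0.05, 0, -0.75], "spin": 0, "jaw": 0.4}]'

```text
time: 35.8
tool_pos: [0.5313, -0.2042, 0.0047]
tool_rot: [3.14, -0.001, 2.271]
contact_force: [3.6, 6.1, 1.3]
opening: 0.0495
grip_force: 35.0
```

>>> send_rows --targets '[{"translation": [0, 0, -0.13], "spin": 0, "jaw": 0.4}, {"translation": [0, 0, -0.26], "spin": 0, "jaw": 0.4}, {"translation": [-0.05, 0, -0.39], "spin": 0, "jaw": 0.4}, {"translation": [-0.05, 0, -0.52], "spin": 0, "jaw": 0.4}, {"translation": [-0.05, 0, -0.65], "spin": 0, "jaw": 0.4}]'

```text
time: 36.3
tool_pos: [0.5316, -0.2045, 0.0115]
tool_rot: [3.14, -0.001, 2.271]
contact_force: [1.2, 5.9, 4.6]
opening: 0.0492
grip_force: 35.0
```

>>> send_rows --targets '[{"translation": [0, 0, -0.1], "spin": 0, "jaw": 0.4}, {"translation": [0, 0, -0.2], "spin": 0, "jaw": 0.4}, {"translation": [0, 0, -0.3], "spin": 0, "jaw": 0.4}, {"translation": [-0.05, 0, -0.4], "spin": 0, "jaw": 0.4}, {"translation": [-0.05, 0, -0.5], "spin": 0, "jaw": 0.4}]'

```text
time: 36.8
tool_pos: [0.532, -0.2049, 0.0166]
tool_rot: [3.14, -0.001, 2.271]
contact_force: [1.4, 6.2, 5.3]
opening: 0.0497
grip_force: 35.0
```

```bash
python3 -c "
from h import *
padstate()"
```

```text
lid/bin zmax 0.232 front half [0.221 0.232]
scene pad 0 0
wrist pad edge 1653 [0.063 0.064 0.065]
tcp -0.1706 0.0009 0.0166 [1.4 6.2 5.3] t 36.8 yaw 130.1 open 0.04970942038128816
```

>>> send_rows --targets '[{"translation": [0, 0, -0.1], "spin": 0, "jaw": 0.4}, {"translation": [0, 0, -0.2], "spin": 0, "jaw": 0.4}, {"translation": [-0.03, 0, -0.3], "spin": 0, "jaw": 0.4}, {"translation": [-0.03, 0, -0.38], "spin": 0, "jaw": 0.4}, {"translation": [-0.03, 0, -0.46], "spin": 0, "jaw": 0.4}]'

```text
time: 37.4
tool_pos: [0.5324, -0.2055, 0.0215]
tool_rot: [3.14, -0.0, 2.271]
contact_force: [1.5, 5.2, 5.9]
opening: 0.0494
grip_force: 35.0
```

>>> send_rows --targets '[{"translation": [0, 0, -0.05], "spin": 0, "jaw": 0.4}, {"translation": [0, 0, -0.1], "spin": 0, "jaw": 0.4}, {"translation": [0, 0, -0.15], "spin": 0, "jaw": 0.4}, {"translation": [0, 0, -0.2], "spin": 0, "jaw": 0.4}, {"translation": [0, 0, -0.2], "spin": 0, "jaw": 0.4}]'

```text
time: 37.9
tool_pos: [0.5326, -0.2057, 0.0231]
tool_rot: [3.14, 0.0, 2.271]
contact_force: [2.9, 3.2, 3.6]
opening: 0.0498
grip_force: 35.0
```

```bash
python3 -c "
from h import *
padstate()"
```

```text
lid/bin zmax 0.184 front half [0.179 0.183]
scene pad 0 0
wrist pad edge 1777 [0.069 0.071 0.072]
tcp -0.1696 0.0009 0.0231 [2.9 3.2 3.6] t 37.9 yaw 130.1 open 0.04978328681146781
```

The lid is down. I nudge it another 1 mm, then release and retreat.

>>> send_rows --targets '[{"translation": [0, 0, -0.05], "spin": 0, "jaw": 0.4}, {"translation": [0, 0, -0.1], "spin": 0, "jaw": 0.4}, {"translation": [0, 0, -0.1], "spin": 0, "jaw": 0.4}, {"translation": [0, 0, -0.1], "spin": 0, "jaw": 0.4}, {"translation": [0, 0, -0.1], "spin": 0, "jaw": 0.4}]'

```text
time: 38.5
tool_pos: [0.5325, -0.2056, 0.0232]
tool_rot: [3.14, -0.0, 2.271]
contact_force: [6.0, 2.9, -3.6]
opening: 0.0495
grip_force: 35.0
```

>>> send_rows --targets '[{"translation": [0, 0, 0], "spin": 0, "jaw": 0.8}, {"translation": [0, 0, 0], "spin": 0, "jaw": 1}, {"translation": [0, 0, 0], "spin": 0, "jaw": 1}, {"translation": [0, 0, 0], "spin": 0, "jaw": 1}, {"translation": [0, 0, 0], "spin": 0, "jaw": 1}]'

```text
time: 39.0
tool_pos: [0.5319, -0.2065, 0.0238]
tool_rot: [-3.142, -0.0, 2.272]
contact_force: [-0.0, 0.4, 0.8]
opening: 0.0851
grip_force: 0.0
```

>>> send_rows --targets '[{"translation": [0, 0, -1], "spin": 0, "jaw": 1}, {"translation": [0, 0, -5], "spin": 0, "jaw": 1}, {"translation": [0, 0, -9], "spin": 0, "jaw": 1}, {"translation": [0, 0, -13], "spin": 0, "jaw": 1}, {"translation": [0, 0, -17], "spin": 0, "jaw": 1}]'

```text
time: 39.5
tool_pos: [0.5318, -0.2063, 0.1963]
tool_rot: [3.141, 0.001, 2.272]
contact_force: [0.1, 0.9, -1.0]
opening: 0.0919
grip_force: 0.0
```

>>> send_rows --targets '[{"translation": [4, 0, 0], "spin": 0, "jaw": 1}, {"translation": [8, 0, 0], "spin": 0, "jaw": 1}, {"translation": [11, 0, 0], "spin": 0, "jaw": 1}, {"translation": [12, 0, 0], "spin": 0, "jaw": 1}, {"translation": [12, 0, 0], "spin": 0, "jaw": 1}]'

```text
time: 40.0
tool_pos: [0.4545, -0.1142, 0.1947]
tool_rot: [3.141, 0.001, 2.273]
contact_force: [0.6, -0.4, -0.2]
opening: 0.0912
grip_force: 0.0
```

Run:
```python
from h import *
padstate()
a=np.load("scene.npz")["W"].reshape(-1,3);im,d,W=cloud("scene");q=W.reshape(-1,3)
for n,c,r,z0,z1 in(("far",(.546,.361),.05,.09,.12),("timer",(.645,-.082),.07,.06,.1),("bell",(.578,.145),.05,.03,.06)):
    for A in(a,q):
        m=(np.hypot(*(A[:,:2]-c).T)<r)&(A[:,2]>z0)&(A[:,2]<z1);print(n,m.sum(),A[m].mean(0).round(3))
```

```text
lid/bin zmax 0.184 front half [0.179 0.183]
scene pad 234 [0.065 0.068 0.072]
wrist pad edge 0 0
tcp -0.2899 -0.0005 0.1947 [ 0.6 -0.4 -0.2] t 40.0 yaw 130.2 open 0.09121097510460696
far 146 [0.542 0.354 0.101]
far 146 [0.54  0.353 0.102]
timer 572 [ 0.645 -0.076  0.078]
timer 487 [ 0.645 -0.085  0.078]
bell 166 [0.574 0.138 0.038]
bell 167 [0.574 0.137 0.038]
```

Run:
```python
from h import *
a=np.load("top.npz")["W"].reshape(-1,3);im,d,W=cloud("top");q=W.reshape(-1,3)
for A in(a,q):
    m=(np.hypot(A[:,0]-.645,A[:,1]+.095)<.05)&(A[:,2]>.06)&(A[:,2]<.1);print(m.sum(),A[m].mean(0).round(3),np.percentile(A[m],[3,97],0).round(3))
a=np.load("scene.npz")["W"].reshape(-1,3);q=cloud("scene")[2].reshape(-1,3)
for A in(a,q):
    m=(np.hypot(A[:,0]-.63,A[:,1]+.105)<.035)&(A[:,2]>.02)&(A[:,2]<.09);print(m.sum(),A[m].mean(0).round(3),np.percentile(A[m],[3,97],0).round(3))
```

```text
340 [ 0.633 -0.095  0.079] [[ 0.604 -0.127  0.063]
 [ 0.664 -0.065  0.087]]
340 [ 0.633 -0.096  0.079] [[ 0.603 -0.127  0.062]
 [ 0.664 -0.065  0.087]]
482 [ 0.621 -0.11   0.064] [[ 0.598 -0.137  0.028]
 [ 0.652 -0.078  0.085]]
479 [ 0.621 -0.109  0.065] [[ 0.598 -0.136  0.029]
 [ 0.654 -0.077  0.085]]
```

The timer has not moved. I hand in.

```bash
python3 -c "
from cell import job
print(job.hand_in())"
```

```text
the job is handed in; nothing more can be done
None
```

The job is handed in at about 40 s: the near canister was the empty one (about 1 N against 4.5 N) and is in the bin, the lid was eased shut by the pedal after a first press that opened it only partway, the full canister stands within about 2 mm of where it was, and the timer and bell show no movement.

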